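# Uncover the jar press and wind its tension wheel firm

### The arm

A 6-joint arm with a two-finger parallel gripper is mounted at the origin on the work surface. World frame = base frame: x ahead of the robot, y to its left, z up, the work surface at z = 0. Lengths are in m, angles in rad, forces in N, time in s.
With the tool pointing down it reaches from about 0.3 to 0.875 m from the base axis. Payload 6.4 kg.
Tool frame: the origin (TCP) lies at the very end of the fingers, on their centre line; the grasp point (between the pads) lies 19 mm behind it; z points along the fingers, y is the direction in which the jaws open and shut (so a half turn about z gives the same grasp; the last joint's range is limited). The gripper opens to 85 mm and grips with 20 to 120 N. Pads are 22 mm wide; open, the fingers measure 114 mm over their backs; the gripper's body (76 mm by 85 mm) begins 54 mm behind the grasp point. The pads swing forward as they close: fully open they stand 13 mm farther back than shut.
Start: joints at [-1.383, 0.181, 1.607, -0, 1.354, -0.206], TCP at [0.221, -0.531, 0.231] pointing down, gripper open.
Joint ranges: [-2.99, 2.99], [-0.89, 2.07], [0.3, 2.58], [-1.14, 4.28], [0, 2.63], [-3.12, 3.12]. Speed limits (rad/s): [2.57, 2.57, 3.01, 3.14, 3.14, 3.14].

### API

Orientations are given as a unit quaternion [w, x, y, z].
In Python, from bench import telemetry, imaging, ctrl gives the robot as it stands.
- The arm moves only by the shell command python3 -m pendant 'ROWS' [OPENING]. ROWS is JSON, a list that holds one entry, the list of rows, each a list of 6 numbers: the shift along the tool's x, y, z in units of 200 mm (1.0 is 200 mm), then the turn, a rotation vector about the tool's x, y, z in units of pi rad (1.0 is pi rad). In form: [[[tx, ty, tz, rx, ry, rz], ...]]. A call has 1 to 12 rows; each row shifts and turns the pose as measured when the row begins, along the tool's axes as they then stand; what a row does not reach is not made up. A row lasts 1/8 s, in which the tool goes at most 62.5 mm and 10.7 degrees, less where a joint would pass 70% of its speed; a pose out of reach is approached as far as the arm can. A call with a number of a shift or a turn outside -1 to 1 is refused whole. A call with a gripper value outside its range is refused whole. OPENING is the closure, from 0 (fully open) to 1 (shut), set as the call begins (- or left out, the last holds). The fingers move at their own pace and stop on an object; the grip force is fixed at half the most. Time passes only in rows, so rows that do not move let the fingers close. It gives the time, the measured TCP pose, the force and the opening at its end, in the units of the state.
- telemetry.get_obs(): the state, without advancing time (a new reading comes with each control period).
- imaging.camera(name): name is "scene" or "top" or "wrist"; returns a dict with "pixels" (480x640x3 uint8, blue, green, red), "vfov" (degrees; the focal length in pixels is half the picture's height over the tangent of half this angle, whatever the lens; pixels are square), "cx", "cy" (the principal point, pixels), "R" (3x3) and "t" (3): a world point X has camera coordinates R X + t. Camera axes: x right, y down, z forward; pixel columns grow to the right and rows downward; lengths in m; the calibration is good to about 2 mm. A picture is of the moment at which its call begins. There is no depth.
- ctrl.hand_in(): hands the job in, once; it reports no verdict.
The state is a dict: "time_s": time; "q": joint angles; "dq": joint speeds; "joint_efforts": joint torques, N m; "eef_pos": TCP position; "eef_rot": TCP orientation; "wrist_force": force on the tool from outside, world axes, zero at the start; "torque": the same for the moment, N m; "opening": opening from 0.0 (shut) to 1.0 (fully open).
Only numpy, scipy, OpenCV 4.12 (cv2) and the standard library are available. Lean on these libraries where they do the work, as an engineer would, in place of code of your own. Each camera call takes 0.05 s, during which the arm holds its last target.

### The job

Swing the cover of the jar press up until it leans open by itself on its rests and let go; then take it again by its bare top edge, lift it off its hinge cradles and stand it upright, rod down, in the slot of the cover stand. Then wind the tension wheel clockwise until the plate presses firmly on the jar's lid and the wheel feels firm, do not force it beyond that, and let go. Leave the other things on the counter where they are.

Things in the scene. Friction and masses are not known exactly. Their poses are not given: they have to be found in the camera images.
- press: Jar press, fixed, 170 deep, 204 wide. Origin: counter level, on the wheel's axis; z up, -x its front, towards the robot. Teak cheeks (inner faces y +-75, tops 168 mm up), steel bridge with the wheel. Two rests behind the hinge (|y| 69 to 103, faces 11.5 mm behind the hinge axis, tops 223 mm up): the opened cover leans on them about 8 degrees past vertical, with its outer face to the rear
- hinge_mid (a point): Middle of the press's hinge axis (along y): 70 mm behind (+x) the wheel's axis, 172 mm above the counter. Axes as press. At each end (|y| 89 to 103 mm) an open-topped cradle, 14 mm wide and 15 mm deep, holds the cover's rod, which turns in it and lifts out upwards
- cover_rod (a point): Middle of the cover's hinge rod. Cover: loose, 0.3 kg, teak panel 136 x 168 x 8 mm with a steel rod (10 mm diameter, 208 long) along its rear edge. Axes: y along the rod, -x across the panel to its free edge, z out of its outer face (up while shut). It starts shut over the wheel, rod in the cradles, and falls shut unless it leans on the rests
- cover_bar (a point): Middle of the cover's round steel bar handle: 12 mm diameter, 90 mm long along y, axis 46 mm out from the panel's mid-plane (36 mm free gap to the outer face), 118 mm from the rod axis, 22 mm from the free edge. The bar can turn between the fingers while the cover swings. Axes as cover_rod
- cover_edge (a point): Middle of the cover's free edge (front edge when shut, top edge when open): bare wood 8 mm thick, 140 mm from the rod axis. Axes as cover_rod
- cover: The cover as a whole; same origin and axes as cover_rod
- slot_floor (a point): Middle of the slot floor, 8 mm above the counter, of the fixed cover stand: two upright teak boards 170 long (y), 20 thick, 110 high above this floor, 26 mm apart (x); open at top and ends. z up. The cover stands in it on its rod, panel along the slot, either way round, the rod sticking out past the boards. The boards leave no room for a finger between handle bar and panel
- wheel (a joint): Tension wheel, rad, grows clockwise seen from above, starts 0 to 0.9; moves the plate down 8 mm per rad. At 0 the plate is 16 mm above the jar lid: touches at 2.0. At 0 the grip bar lies along the press x axis. Stays where left (friction 0.3 N m). After contact the resistance climbs by 0.26 N m in 1.25 rad as the spring is taken up, then steeply when it is solid, about 3.3; wind no further
- wheel_bar (a point): Centre of the straight grip bar on the wheel, on its axis, 144 mm above the counter. Bar 60 mm long (x of this point), 14 wide (y), 30 tall, top 159 mm above the counter, on an 80 mm disc whose top is 129 mm above the counter. Turns with the wheel
- plate (a joint): How far the spring of the pressure plate is taken up, m: 0 free, 0.010 solid (33 N). Firm: 0.0045 or more
- spindle: Spindle carrying the pressure plate (54 mm disc), goes down as the wheel is wound. Its origin lies below it, on the wheel's axis, at counter level when the wheel is at 0
- jar: Square glass jar with bamboo lid, 60 x 60 x 64 mm, standing in the press under the plate. Origin: centre of its underside, 12 mm above the counter
- jar_front: square glass jar with bamboo lid, 60 x 60 x 64 mm, on the counter between press and stand, near the robot; bystander, leave alone. Origin: centre of underside
- jar_back: square glass jar with bamboo lid, 60 x 60 x 64 mm, on the counter far back; bystander. Origin: centre of underside
- oil: tall green glass oil bottle, 56 mm diameter, 210 mm tall, standing between press and stand; bystander. Origin: centre of underside
- spoons: flat steel measuring-spoon set clipped together, about 130 x 110 x 12 mm, on the counter at the right; bystander. Origin: under its middle
- salt: white bowl, 84 mm diameter, 45 mm tall, far back; bystander. Origin: centre of underside
- spatula: bamboo spatula 240 mm long lying on the counter at the left; bystander
There are look-alikes about, which are no part of the job. What is shaped like the part that bears slot_floor but purple or turquoise is not meant.

How it is judged:
By the outcome, as a careful person would: the job done as asked, in the order asked, and still so for the second after the job is handed in, with the robot touching nothing.
It also fails if it takes over 72 s, if anything falls off the work surface, if the arm or the gripper's body presses on something with over 40 N, if the wrist force passes 120 N, or if a joint passes its speed limit or range.

## Working session

There is one attempt and no reset: what is moved stays moved. The work goes in short steps, Python scripts to look and compute and a shell command to move; the robot and the scene stay as the last step left them, time stands still between calls to the robot, and variables do not carry over. Pictures are saved under pics/ and viewed, and the job is handed in when it is done.

```bash
ls; mkdir -p pics
python3 - <<'E'
from bench import telemetry, imaging, ctrl
import cv2,numpy as np
print(telemetry.get_obs())
for n in ["scene","top","wrist"]:
    c=imaging.camera(n); cv2.imwrite(f"pics/a_{n}.png",c["pixels"]); print(n,c["vfov"],c["cx"],c["cy"],c["R"],c["t"])
E
```

```text
pics
{'time_s': 0.0, 'q': array([-1.38331014e+00,  1.81513361e-01,  1.60800425e+00, -3.23286560e-05,
        1.35377317e+00, -2.06299166e-01]), 'dq': array([-5.04649284e-04, -2.32989646e-04, -2.55402283e-04, -4.88594908e-05,
        2.20107876e-04,  4.98148466e-04]), 'joint_efforts': array([-1.28229040e-03, -4.44882345e+01, -3.51341307e+01, -3.54749536e-04,
        9.20574559e-03,  7.71412800e-06]), 'eef_pos': array([ 0.22052377, -0.53044425,  0.23040152]), 'eef_rot': array([-8.49175457e-04,  9.80678138e-01,  1.95626348e-01, -7.79489902e-06]), 'wrist_force': array([ 0.06634303,  0.01877646, -0.75245593]), 'torque': array([ 0.01168417,  0.01543708, -0.01702405]), 'opening': 0.9978746680588682}
scene 45.95513075211749 325.82649055936747 250.2651918507259 [[-0.43257183  0.90147187 -0.01516824]
 [ 0.59672403  0.27364569 -0.75434639]
 [-0.67587132 -0.33536025 -0.65630134]] [ 0.21773423 -0.21878194  1.90762317]
top 42.53354829678595 312.61023409870126 240.67693959099734 [[ 0.01168579 -0.99991531  0.00572833]
 [-0.97982213 -0.01259371 -0.19947429]
 [ 0.19952954 -0.00328173 -0.97988632]] [0.01207804 0.53776667 1.70577818]
wrist 66.60363303777198 319.0104058711475 239.0089947077075 [[ 0.38295648 -0.92376479 -0.00171637]
 [-0.87472846 -0.36322402  0.32080901]
 [-0.2969755  -0.12135453 -0.94714235]] [-0.57338239 -0.0411248   0.38196414]
```

View pics/a_scene.png

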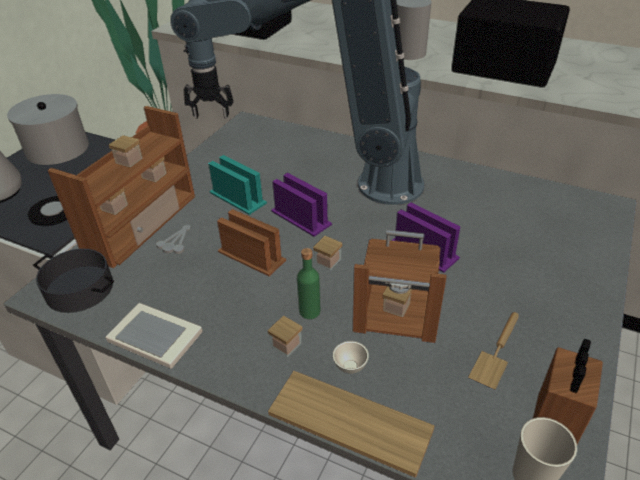

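View pics/a_top.png

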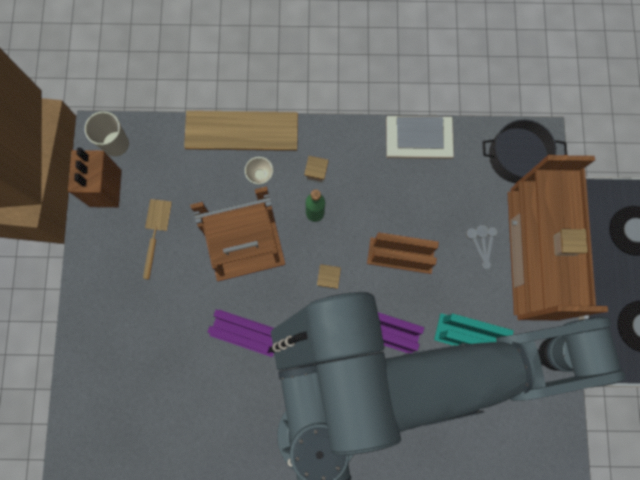

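The teak-coloured stand (top ~(403,252), scene ~(252,243)) is the meant one. The purple stands (top (243,332), (398,330)) and the turquoise one (top (475,338)) are look-alikes. I'll confirm this with enlarged crops.

Run:
```python
import cv2,numpy as np
t=cv2.imread("pics/a_top.png"); s=cv2.imread("pics/a_scene.png")
a=cv2.resize(t[170:300,180:320],(560,520),interpolation=cv2.INTER_CUBIC)
cv2.imwrite("pics/b1.png",a)
b=cv2.resize(t[220:285,355:455],(800,520),interpolation=cv2.INTER_CUBIC); cv2.imwrite("pics/b2.png",b)
b=cv2.resize(s[200:360,330:470],(525,600),interpolation=cv2.INTER_CUBIC); cv2.imwrite("pics/b3.png",b)
```

```text
(no output)
```

View pics/b1.png

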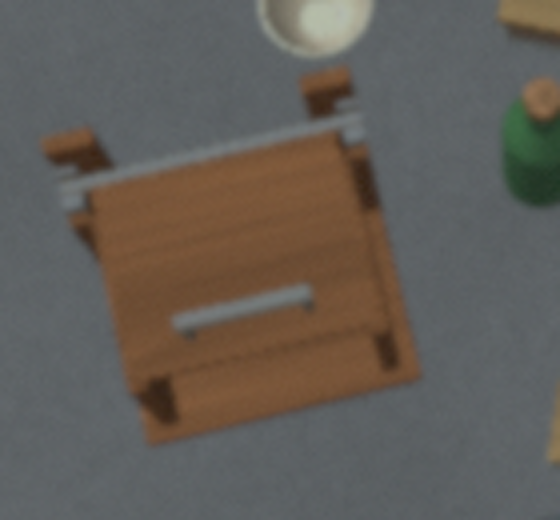

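View pics/b2.png

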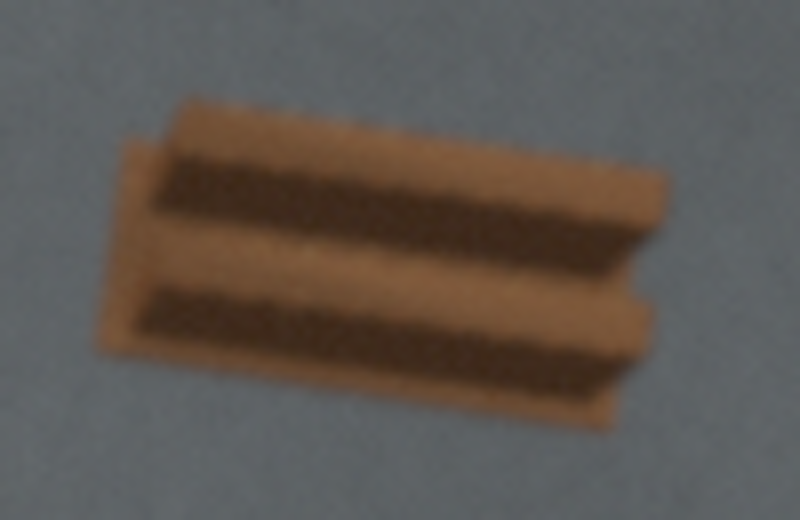

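View pics/b3.png

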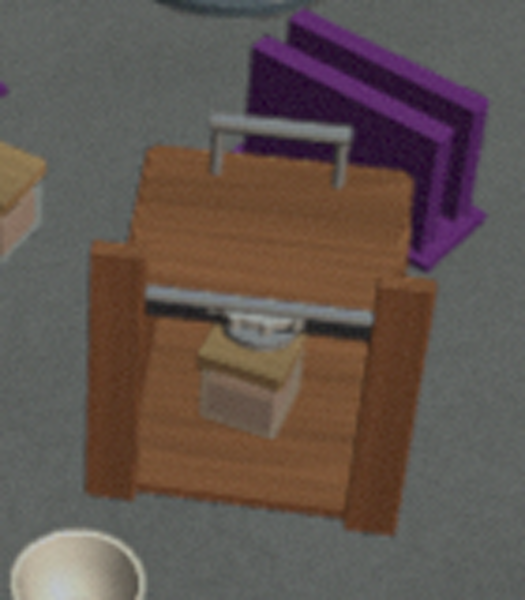

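```bash
cat > h.py <<'E'
import numpy as np, cv2
from scipy.spatial.transform import Rotation as Rot
from bench import telemetry, imaging
def ray(c,p):
    f=240/np.tan(np.radians(c["vfov"]/2))
    d=np.array([(p[0]-c["cx"])/f,(p[1]-c["cy"])/f,1.]); R=np.array(c["R"]);t=np.array(c["t"])
    return -R.T@t, R.T@d
def onz(c,p,z):
    o,d=ray(c,p); return o+d*(z-o[2])/d[2]
def proj(c,X):
    f=240/np.tan(np.radians(c["vfov"]/2))
    v=np.array(c["R"])@np.array(X)+np.array(c["t"]); return np.array([c["cx"]+f*v[0]/v[2],c["cy"]+f*v[1]/v[2]])
def tri(c1,p1,c2,p2):
    o1,d1=ray(c1,p1);o2,d2=ray(c2,p2)
    A=np.stack([d1,-d2],1); s=np.linalg.lstsq(A,o2-o1,rcond=None)[0]
    a=o1+s[0]*d1;b=o2+s[1]*d2; return (a+b)/2, np.linalg.norm(a-b)
def pose():
    o=telemetry.get_obs(); w,x,y,z=o["eef_rot"]; return np.array(o["eef_pos"]),Rot.from_quat([x,y,z,w]),o
def delta(P,R):
    "rows units needed from current pose to target"
    p,r,_=pose(); return (r.inv().apply(np.array(P)-p)/0.2).round(4),((r.inv()*R).as_rotvec()/np.pi).round(4)
E
cat > m.py <<'E'
from h import *
c=imaging.camera("top"); s=imaging.camera("scene")
T=lambda x,y:(180+x/4-.375,170+y/4-.375); S=lambda x,y:(330+x/3.75-.37,200+y/3.75-.37); B=lambda x,y:(355+x/8-.44,220+y/8-.44)
print("cam",ray(c,(0,0))[0])
for n,a,b,z in [("rod",(60,193),(364,122),.172),("bar",(174,323),(312,292),.218),("free",(130,395),(390,328),.176),("base",(150,442),(420,375),.012)]:
    A=onz(c,T(*a),z);D=onz(c,T(*b),z);print(n,A,D,(A+D)/2,np.linalg.norm(A-D),np.degrees(np.arctan2((A-D)[1],(A-D)[0])))
for n,a,b in [("far",(190,100),(668,172)),("farin",(175,160),(655,225)),("near",(140,290),(648,352))]:
    A=onz(c,B(*a),.118);D=onz(c,B(*b),.118);print(n,A,D,(A+D)/2,np.linalg.norm(A-D),np.degrees(np.arctan2((A-D)[1],(A-D)[0])))
# bar in scene
A=onz(s,S(212,122),.218);D=onz(s,S(352,134),.218);print("sbar",A,D,(A+D)/2,np.linalg.norm(A-D),np.degrees(np.arctan2((D-A)[1],(D-A)[0])))
E
python3 m.py
python3 - <<'E'
import cv2
s=cv2.imread("pics/a_scene.png")
cv2.imwrite("pics/b4.png",cv2.resize(s[205:280,210:295],(680,600),interpolation=cv2.INTER_CUBIC))
E
```

```text
cam [0.18642142 0.02444741 1.77867014]
rod [0.57179222 0.33552864 0.172     ] [0.62360895 0.13347304 0.172     ] [0.59770058 0.23450084 0.172     ] 0.2085939526072754 104.3834158133251
bar [0.47579612 0.24911081 0.218     ] [0.49726137 0.16100983 0.218     ] [0.48652874 0.20506032 0.218     ] 0.09067821680115284 103.69297065871066
free [0.43515403 0.28206338 0.176     ] [0.48204433 0.11248134 0.176     ] [0.45859918 0.19727236 0.176     ] 0.17594535591967714 105.45639545844446
base [0.42653907 0.29250781 0.012     ] [0.47791496 0.09893536 0.012     ] [0.45222701 0.19572158 0.012     ] 0.20027424116797554 104.86412543478079
far [ 0.55115587 -0.16201952  0.118     ] [ 0.52793626 -0.32626283  0.118     ] [ 0.53954607 -0.24414117  0.118     ] 0.16587650634467047 81.95323327135844
farin [ 0.52996805 -0.15665599  0.118     ] [ 0.50931206 -0.32125954  0.118     ] [ 0.51964006 -0.23895776  0.118     ] 0.1658945458701958 82.84737717174914
near [ 0.48441117 -0.14427085  0.118     ] [ 0.46512022 -0.31761296  0.118     ] [ 0.47476569 -0.2309419   0.118     ] 0.17441223868419592 83.64978092868209
sbar [0.49417354 0.16200281 0.218     ] [0.46823873 0.24808098 0.218     ] [0.48120614 0.2050419  0.218     ] 0.0899003032509751 106.76722401396557
```

View pics/b4.png

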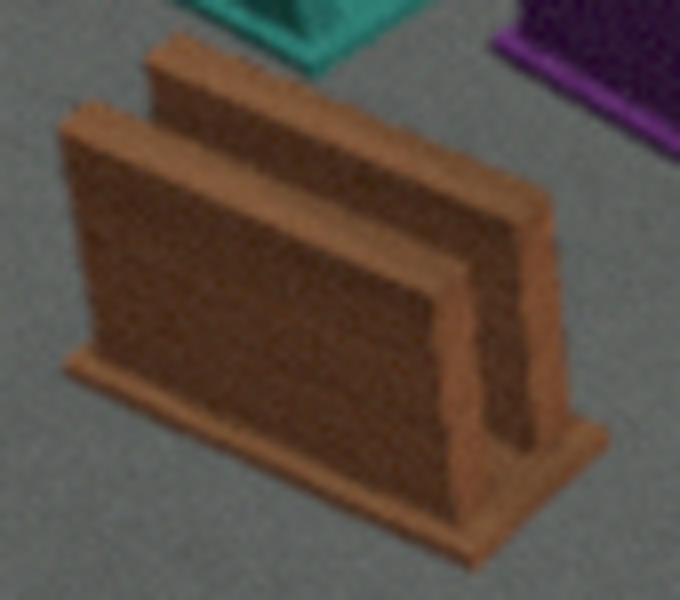

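The enlarged crops show the teak stand with the right two-board shape, so it is the target. The measured lengths agree with the given sizes: rod 208.6 mm, bar 90.7 mm, base 200 mm. I'll head toward the press by way of the stand to get a wrist view of it.

```bash
cat >> h.py <<'E'
def plan(P,R,n):
    "rounded body-frame rows, n equal steps from current pose to P,R"
    p,r,_=pose(); rv=(r.inv()*R).as_rotvec()
    for i in range(n):
        pt=p+(np.array(P)-p)*(i+1)/n; p0=p+(np.array(P)-p)*i/n; r0=r*Rot.from_rotvec(rv*i/n)
        print(np.concatenate([r0.inv().apply(pt-p0)/.2,rv/n/np.pi]).round(3).tolist())
def down(yawy,pitch=0):
    "tool down with tool y along yaw angle (deg); pitch: tilt about press y"
    y=np.array([np.cos(np.radians(yawy)),np.sin(np.radians(yawy)),0]);z=np.array([0,0,-1.]);x=np.cross(y,z)
    return Rot.from_matrix(np.stack([x,y,z],1))
E
python3 - <<'E'
from h import *
plan((.42,-.25,.42),down(-40),7)
print()
c=imaging.camera("top")
print("oil",onz(c,(315,193),.21))
E
```

```text
[0.208, -0.131, -0.135, -0.0, -0.0, -0.022]
[0.217, -0.116, -0.135, -0.0, -0.0, -0.022]
[0.224, -0.101, -0.135, -0.0, -0.0, -0.022]
[0.231, -0.085, -0.135, -0.0, -0.0, -0.022]
[0.236, -0.069, -0.135, -0.0, -0.0, -0.022]
[0.24, -0.053, -0.135, -0.0, -0.0, -0.022]
[0.243, -0.037, -0.135, -0.0, -0.0, -0.022]

oil [0.63425405 0.01439034 0.21      ]
```

```bash
python3 -m pendant '[[[0.21,-0.13,-0.135,0,0,-0.022],[0.22,-0.115,-0.135,0,0,-0.022],[0.225,-0.1,-0.135,0,0,-0.022],[0.23,-0.085,-0.135,0,0,-0.022],[0.235,-0.07,-0.135,0,0,-0.022],[0.24,-0.055,-0.135,0,0,-0.022],[0.24,-0.04,-0.135,0,0,-0.022],[0,0,0,0,0,0]]]' 0
python3 - <<'E'
from h import *
c=imaging.camera("wrist"); cv2.imwrite("pics/c1.png",c["pixels"]); print(c["R"],c["t"]);print(proj(c,(.507,-.2375,.118)), pose()[2]["q"])
np.save("c1.npy",c,allow_pickle=True)
E
```

```text
time_s: 1.3
eef_pos: [0.4226, -0.2399, 0.4264]
eef_rot: [-0.0, 0.902, 0.431, 0.002]
wrist_force: [-0.5, -0.8, -0.2]
opening: 0.998
[[ 0.77733917 -0.62908082  0.00106199]
 [-0.59687492 -0.73700782  0.31711165]
 [-0.19870617 -0.24713718 -0.94838762]] [-0.47941635 -0.02696616  0.59163452]
[372.62209973 141.24308892] [-0.76668778 -0.11477682  1.53077816  0.00349413  1.72738093 -0.08421626]
```

View pics/c1.png

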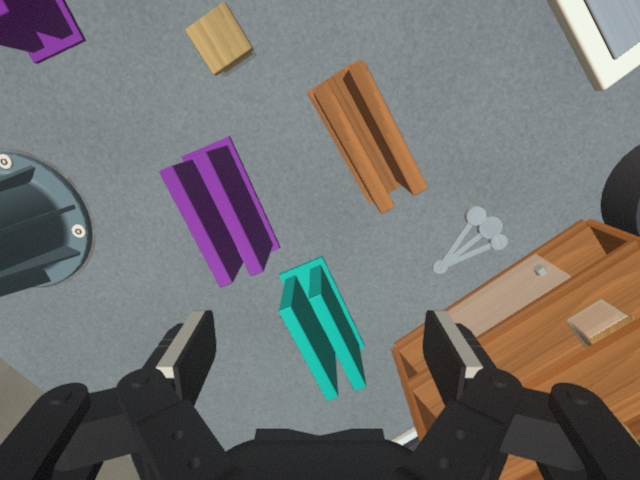

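Run:
```python
import cv2
t=cv2.imread("pics/c1.png")
cv2.imwrite("pics/c1b.png",cv2.resize(t[50:220,300:440],None,fx=3.5,fy=3.5,interpolation=cv2.INTER_CUBIC))
```

```text
(no output)
```

View pics/c1b.png

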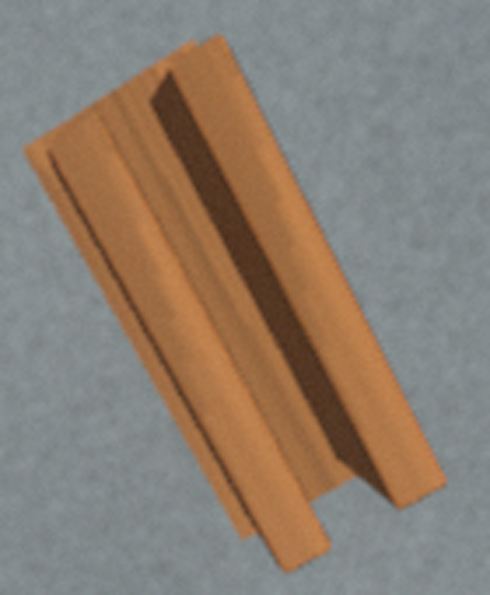

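Run:
```python
from h import *
c=np.load("c1.npy",allow_pickle=True).item()
W=lambda x,y:(300+x/3.5-.36,50+y/3.5-.36)
for n,a,b in [("farout",(222,37),(445,483)),("farin",(172,70),(402,507)),("nearin",(97,115),(330,547)),("nearout",(52,152),(288,572))]:
    A=onz(c,W(*a),.118);D=onz(c,W(*b),.118);print(n,A,D,(A+D)/2,np.linalg.norm(A-D),np.degrees(np.arctan2((A-D)[1],(A-D)[0])))
```

```text
farout [ 0.55082224 -0.15980651  0.118     ] [ 0.52630243 -0.32514907  0.118     ] [ 0.53856233 -0.24247779  0.118     ] 0.16715078193056984 81.56468346495487
farin [ 0.53248552 -0.15738894  0.118     ] [ 0.50950325 -0.32269273  0.118     ] [ 0.52099438 -0.24004084  0.118     ] 0.16689376161125813 82.0848767658479
nearin [ 0.50530829 -0.15263495  0.118     ] [ 0.48095865 -0.31845677  0.118     ] [ 0.49313347 -0.23554586  0.118     ] 0.16760006281072817 81.64626262267633
nearout [ 0.4868037  -0.15210085  0.118     ] [ 0.46367327 -0.31645344  0.118     ] [ 0.47523849 -0.23427714  0.118     ] 0.16597226014901809 81.98899968422268
```

Slot centre is (0.507, -0.238) with y axis at 82°, and the top and wrist views agree. Next, above the bar.

Run:
```python
from h import *
plan((.483,.205,.33),down(14.5),8)
```

```text
[0.24, -0.146, 0.06, 0.0, -0.0, -0.037]
[0.256, -0.117, 0.06, 0.0, -0.0, -0.037]
[0.268, -0.086, 0.06, 0.0, -0.0, -0.037]
[0.276, -0.054, 0.06, 0.0, -0.0, -0.037]
[0.28, -0.022, 0.06, 0.0, -0.0, -0.037]
[0.281, 0.011, 0.06, 0.0, -0.0, -0.037]
[0.278, 0.044, 0.059, 0.0, -0.0, -0.037]
[0.271, 0.076, 0.059, 0.0, -0.0, -0.037]
```

```bash
python3 -m pendant '[[[0.24,-0.145,0.02,0,0,-0.037],[0.255,-0.115,0.02,0,0,-0.037],[0.27,-0.085,0.02,0,0,-0.037],[0.275,-0.055,0.04,0,0,-0.037],[0.28,-0.02,0.06,0,0,-0.037],[0.28,0.01,0.08,0,0,-0.037],[0.28,0.045,0.08,0,0,-0.037],[0.27,0.075,0.08,0,0,-0.037],[0,0,0,0,0,0]]]' 0
python3 - <<'E'
from h import *
c=imaging.camera("wrist"); cv2.imwrite("pics/d1.png",c["pixels"]); 
print(proj(c,(.483,.205,.218)), pose()[2]["q"])
np.save("d1.npy",c,allow_pickle=True)
print(delta((.483,.205,.30),down(14.5)))
E
```

```text
time_s: 2.48
eef_pos: [0.4815, 0.2049, 0.3304]
eef_rot: [-0.007, 0.612, 0.791, -0.004]
wrist_force: [1.0, -0.6, -0.0]
opening: 1.0
[323.04540323 235.96438802] [ 0.16989439  0.00582067  1.59623786  0.00351395  1.55434451 -0.08006684]
(array([0.006 , 0.0093, 0.1559]), array([-0.0046, -0.0015, -0.001 ]))
```

View pics/d1.png

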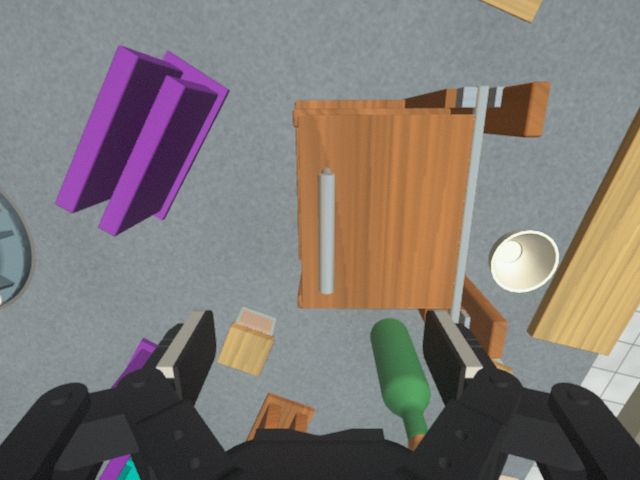

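The bar runs from (327,172) to (327,292), and the rod from (483,88) to (458,318). Now refining both.

Run:
```python
from h import *
c=np.load("d1.npy",allow_pickle=True).item()
for n,a,b,z in [("bar",(327,172),(327,292),.218),("rod",(483,87),(459,320),.172),("free",(296,112),(301,307),.176)]:
    A=onz(c,a,z);D=onz(c,b,z);print(n,A,D,(A+D)/2,np.linalg.norm(A-D),np.degrees(np.arctan2((A-D)[1],(A-D)[0])))
```

```text
bar [0.47383502 0.25102229 0.218     ] [0.49752393 0.16151889 0.218     ] [0.48567948 0.20627059 0.218     ] 0.09258521961548416 104.82458511029427
rod [0.57422876 0.33681193 0.172     ] [0.63041964 0.14290636 0.172     ] [0.6023242  0.23985914 0.172     ] 0.20188309492169526 106.16078380411041
free [0.44062958 0.2838453  0.176     ] [0.48397111 0.12033245 0.176     ] [0.46230034 0.20208888 0.176     ] 0.16915950865618895 104.84570499971444
```

Run:
```python
from h import *
plan((.485,.206,.200),down(14.8),4)
```

```text
[0.002, 0.007, 0.164, -0.001, -0.0, -0.001]
[0.002, 0.006, 0.164, -0.001, -0.0, -0.001]
[0.002, 0.006, 0.164, -0.001, -0.0, -0.001]
[0.002, 0.005, 0.164, -0.001, -0.0, -0.001]
```

```bash
python3 -m pendant '[[[0.002,0.008,0.164,-0.001,0,-0.001],[0.002,0.008,0.164,-0.001,0,-0.001],[0.002,0.006,0.164,-0.001,0,-0.001],[0.002,0.005,0.15,-0.001,0,-0.001],[0,0,0,0,0,0]]]' 0
python3 - <<'E'
from h import *
print(delta((.485,.206,.200),down(14.8)))
E
```

```text
time_s: 3.15
eef_pos: [0.488, 0.1953, 0.199]
eef_rot: [-0.001, 0.616, 0.788, -0.001]
wrist_force: [0.7, -0.9, 0.5]
opening: 1.0
(array([ 0.0556, -0.0016, -0.005 ]), array([-0.0006, -0.0003, -0.0044]))
```

```bash
python3 -m pendant '[[[0.05,0,0,0,0,-0.004],[0,0,0,0,0,0]]]' 0
python3 -m pendant '[[[0,0,0,0,0,0],[0,0,0,0,0,0],[0,0,0,0,0,0],[0,0,0,0,0,0],[0,0,0,0,0,0]]]' 1
python3 - <<'E'
from h import *
c=imaging.camera("wrist"); cv2.imwrite("pics/e1.png",c["pixels"]); c=imaging.camera("scene"); cv2.imwrite("pics/e2.png",cv2.resize(c["pixels"][100:360,270:520],None,fx=2.2,fy=2.2)); 
print(delta((.485,.206,.200),down(14.8)))
E
```

```text
time_s: 3.4
eef_pos: [0.4873, 0.2039, 0.2016]
eef_rot: [0.0, 0.612, 0.791, 0.001]
wrist_force: [0.2, 0.1, -0.6]
opening: 0.999
time_s: 4.03
eef_pos: [0.4876, 0.2041, 0.2044]
eef_rot: [0.001, 0.611, 0.791, 0.001]
wrist_force: [-2.8, -2.0, 3.2]
opening: 0.114
(array([ 0.0127, -0.0106,  0.0221]), array([ 0.0011,  0.0001, -0.0011]))
```

View pics/e1.png

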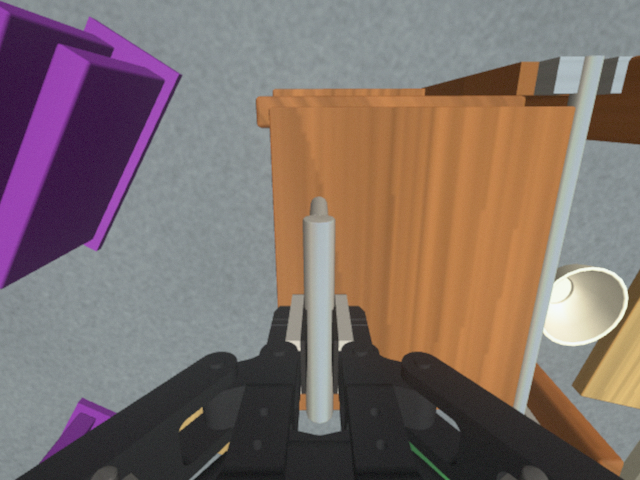

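View pics/e2.png

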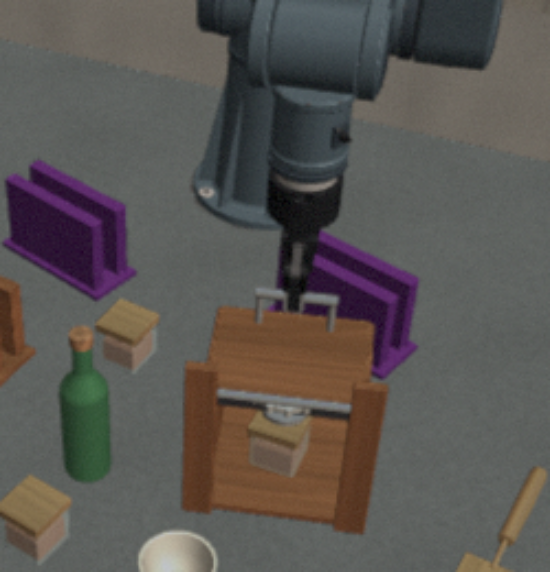

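Bar gripped. I'll swing in stages along the arc (radius 126.7 mm about the hinge).

```bash
python3 -m pendant '[[[0,0.048,-0.097,0,0,0],[0,0.064,-0.088,0,0,0],[0,0.078,-0.076,0,0,0]]]' 1
cat >> h.py <<'E'
H=np.array([.599,.2355,.172]); YA=14.8
def inpress(P,O=H):
    d=np.array(P)-O; a=np.radians(YA); return np.array([d[0]*np.cos(a)+d[1]*np.sin(a),-d[0]*np.sin(a)+d[1]*np.cos(a),d[2]])
E
python3 - <<'E'
from h import *
p,r,o=pose(); b=p-r.as_matrix()[:,2]*.0136; v=inpress(b)*1e3; print(v,np.hypot(v[0],v[2]),np.degrees(np.arctan2(v[2],v[0])),o["wrist_force"],o["torque"])
print(delta(p,down(14.8))[1])
c=imaging.camera("scene"); cv2.imwrite("pics/e3.png",cv2.resize(c["pixels"][100:360,270:520],None,fx=2.2,fy=2.2));
E
```

```text
time_s: 4.5
eef_pos: [0.5159, 0.212, 0.2519]
eef_rot: [-0.007, 0.611, 0.791, -0.009]
wrist_force: [-5.0, -1.7, 0.5]
opening: 0.114
[-86.0870517   -1.49848046  93.50275299] 127.09738504768654 132.63546073272153 [-5.01879717 -1.66517103  0.52955274] [-0.48597904  1.23389733  0.02281962]
[-0.0069  0.     -0.0008]
```

View pics/e3.png

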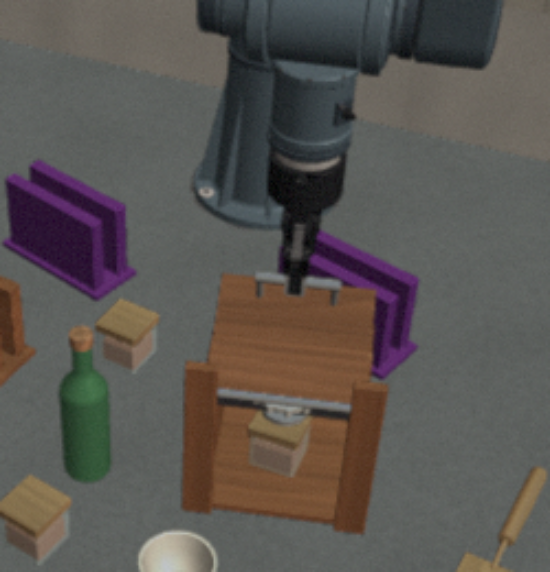

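```bash
python3 -m pendant '[[[0,0.086,-0.066,-0.002,0,0],[0,0.096,-0.051,-0.002,0,0],[0,0.103,-0.034,-0.002,0,0],[0,0.107,-0.016,-0.002,0,0]]]' 1
python3 - <<'E'
from h import *
p,r,o=pose(); b=p-r.as_matrix()[:,2]*.0136; v=inpress(b)*1e3; print(v,np.hypot(v[0],v[2]),np.degrees(np.arctan2(v[2],v[0])),o["wrist_force"],o["torque"])
print(delta(p,down(14.8))[1],o["q"])
c=imaging.camera("scene"); cv2.imwrite("pics/e4.png",cv2.resize(c["pixels"][100:360,270:520],None,fx=2.2,fy=2.2));
E
```

```text
time_s: 5.05
eef_pos: [0.5906, 0.2316, 0.2904]
eef_rot: [-0.001, 0.611, 0.792, -0.002]
wrist_force: [-3.6, -0.8, 1.6]
opening: 0.11
[ -9.09820935  -1.59854998 132.02521973] 132.33833933354242 93.94217217444353 [-3.64058909 -0.83362764  1.63783792] [-0.39681985  1.14162269  0.02190805]
[-0.0015  0.0004 -0.0006] [ 1.87694172e-01  2.74469970e-01  1.37540477e+00 -1.45309574e-03
  1.49645544e+00 -6.86390093e-02]
```

View pics/e4.png

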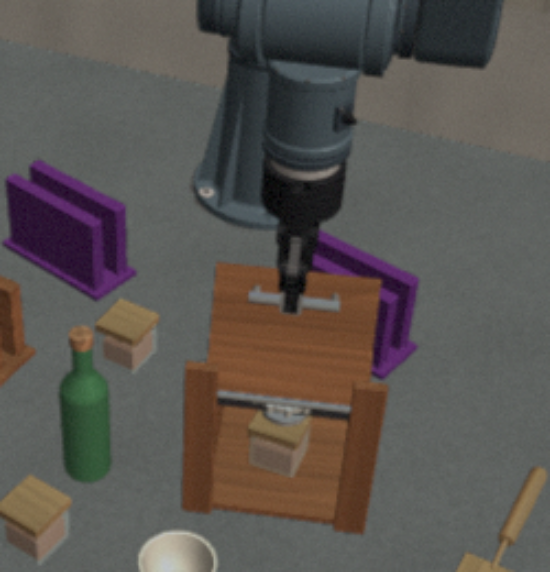

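```bash
python3 -m pendant '[[[0,0.116,0.036,0,0,0],[0,0.106,0.03,0,0,0]]]' 1
python3 - <<'E'
from h import *
p,r,o=pose(); b=p-r.as_matrix()[:,2]*.0136; v=inpress(b)*1e3; print(v,np.hypot(v[0],v[2]),np.degrees(np.arctan2(v[2],v[0])),o["wrist_force"],o["torque"])
print(delta(p,down(14.8))[1])
E
```

```text
time_s: 5.35
eef_pos: [0.6385, 0.2445, 0.2839]
eef_rot: [0.002, 0.611, 0.792, 0.003]
wrist_force: [-4.2, -0.1, -4.0]
opening: 0.108
[ 40.42291511  -1.37112979 125.51840407] 131.86690951624203 72.14896449100841 [-4.24411325 -0.07925496 -3.96486609] [-0.22723674  1.28477514  0.16713419]
[ 0.0023  0.0002 -0.0006]
```

```bash
python3 -m pendant '[[[0,0.065,0.05,0,0,0],[0,0.05,0.035,0,0,0],[0,0,0,0,0,0]]]' 1
python3 - <<'E'
from h import *
p,r,o=pose(); b=p-r.as_matrix()[:,2]*.0136; v=inpress(b)*1e3; print(v,np.hypot(v[0],v[2]),np.degrees(np.arctan2(v[2],v[0])),o["wrist_force"],o["torque"])
print(delta(p,down(14.8))[1])
c=imaging.camera("scene"); cv2.imwrite("pics/e5.png",cv2.resize(c["pixels"][100:360,270:520],None,fx=2.2,fy=2.2)); 
c=imaging.camera("wrist"); cv2.imwrite("pics/e6.png",c["pixels"])
E
```

```text
time_s: 5.72
eef_pos: [0.6633, 0.2511, 0.2696]
eef_rot: [0.003, 0.611, 0.792, 0.004]
wrist_force: [-4.8, -1.8, 7.1]
opening: 0.111
[ 65.96752989  -1.32343776 111.16544863] 129.2651227833095 59.31436197903857 [-4.81823732 -1.8237138   7.07929154] [-0.30879613  1.00820688 -0.05997855]
[ 0.0033  0.0002 -0.0005]
```

View pics/e5.png

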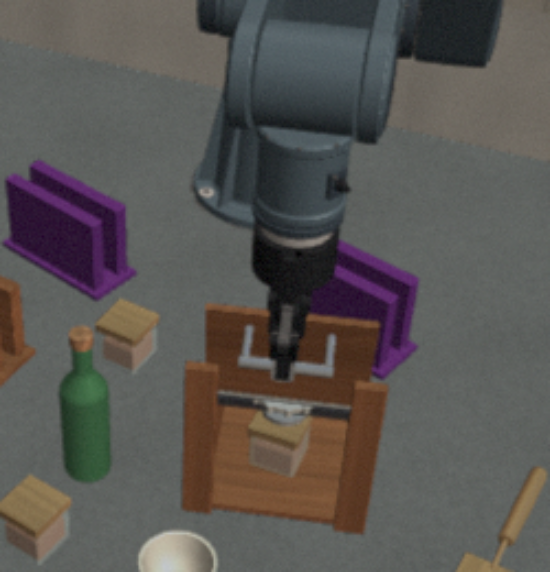

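View pics/e6.png

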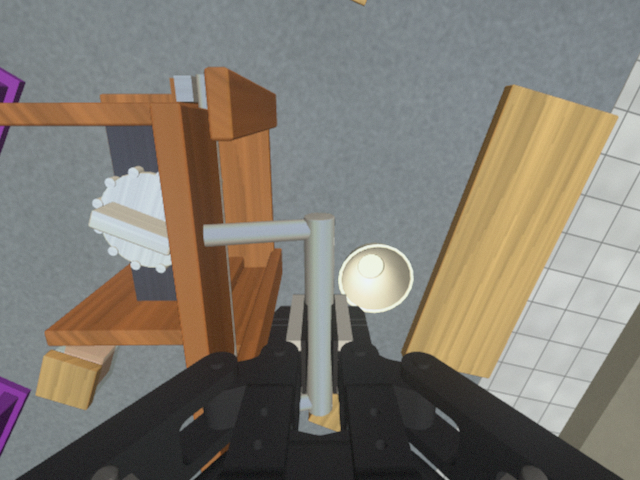

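Cover at the rests. Releasing with limited opening.

```bash
python3 -m pendant '[[[0,0,0,0,0,0],[0,0,0,0,0,0],[0,0,0,0,0,0]]]' 0.7
python3 - <<'E'
from h import *
p,r,o=pose(); print(p,o["wrist_force"])
c=imaging.camera("scene"); cv2.imwrite("pics/f5.png",cv2.resize(c["pixels"][100:360,270:520],None,fx=2.2,fy=2.2)); 
c=imaging.camera("wrist"); cv2.imwrite("pics/f6.png",c["pixels"])
E
```

```text
time_s: 6.2
eef_pos: [0.6636, 0.2511, 0.2677]
eef_rot: [0.004, 0.611, 0.792, 0.004]
wrist_force: [0.6, -0.1, -0.8]
opening: 0.301
[0.66360691 0.25113609 0.26772471] [ 0.64959885 -0.13682473 -0.80633166]
```

View pics/f6.png

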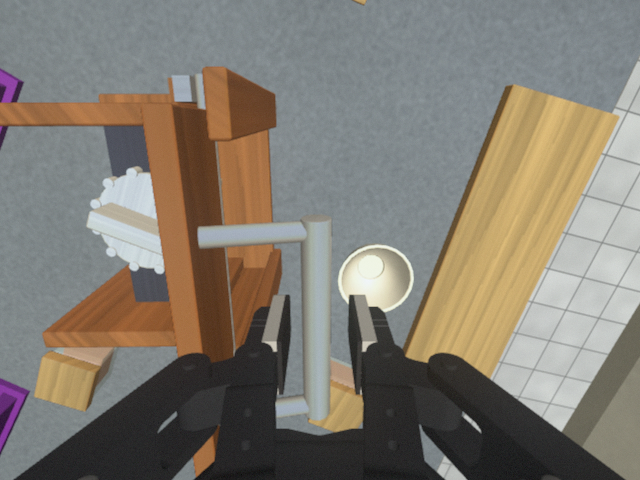

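```bash
python3 -m pendant '[[[0,0.01,-0.15,0,0,0],[0,0.01,-0.25,0,0,0],[0,0,-0.25,0,0,0],[0,-0.1,-0.1,0,0,0],[0,0,0,0,0,0]]]' 0.7
python3 - <<'E'
from h import *
p,r,o=pose(); print(p,o["wrist_force"],o["q"])
c=imaging.camera("scene"); cv2.imwrite("pics/g5.png",cv2.resize(c["pixels"][100:360,270:520],None,fx=2.2,fy=2.2)); np.save("g5.npy",c,allow_pickle=True);cv2.imwrite("pics/g5o.png",c["pixels"])
c=imaging.camera("wrist"); cv2.imwrite("pics/g6.png",c["pixels"]); np.save("g6.npy",c,allow_pickle=True)
u=[.139,0,.990]
def W(v): a=np.radians(YA); return H+np.array([v[0]*np.cos(a)-v[1]*np.sin(a),v[0]*np.sin(a)+v[1]*np.cos(a),v[2]])
for y in(-.084,.084): print(proj(c,W((.0195,y,.1386))),W((.0195,y,.1386)))
E
```

```text
time_s: 6.92
eef_pos: [0.6463, 0.2466, 0.4201]
eef_rot: [0.003, 0.611, 0.792, 0.003]
wrist_force: [1.0, -0.2, 0.6]
opening: 0.3
[0.646328   0.24657531 0.42005648] [ 0.9591863  -0.22427378  0.6058508 ] [ 1.93165964e-01  3.67805934e-01  1.00638207e+00  3.69475752e-04
  1.75866064e+00 -6.29982764e-02]
[281.37706879 335.04529577] [0.6393105  0.15926803 0.3106    ]
[272.02918265 111.87620873] [0.59639561 0.32169436 0.3106    ]
```

View pics/g5.png

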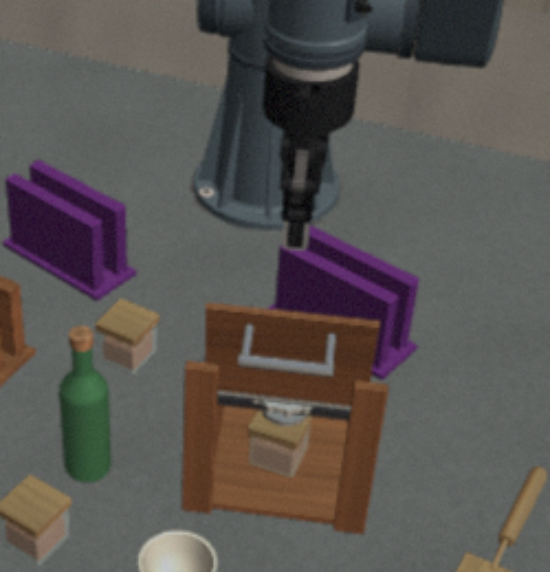

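View pics/g6.png

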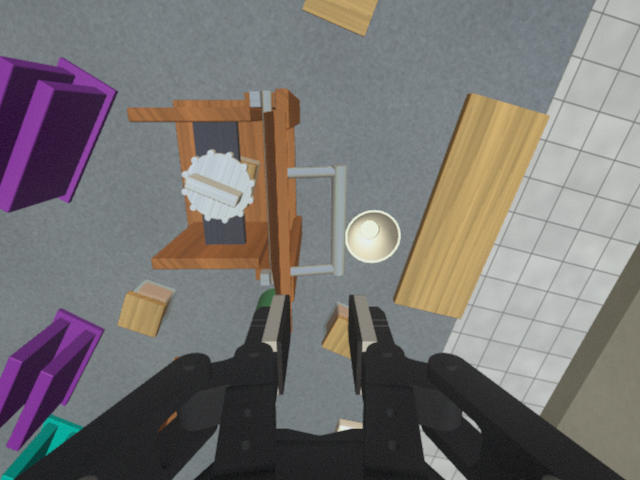

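Run:
```python
import cv2
t=cv2.imread("pics/g6.png")
cv2.imwrite("pics/g7.png",cv2.resize(t[80:320,180:360],None,fx=2.5,fy=2.5,interpolation=cv2.INTER_CUBIC))
t=cv2.imread("pics/g5o.png")
cv2.imwrite("pics/g8.png",cv2.resize(t[220:330,345:455],None,fx=5,fy=5,interpolation=cv2.INTER_CUBIC))
```

```text
(no output)
```

View pics/g7.png

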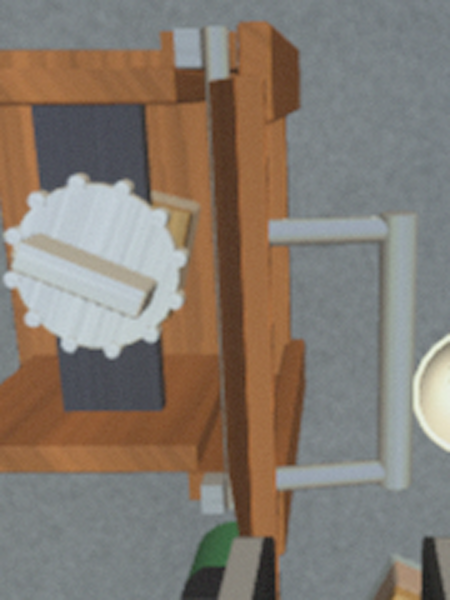

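View pics/g8.png

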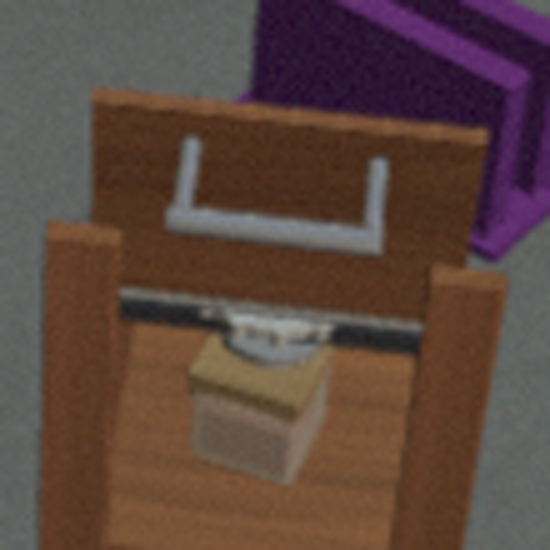

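Run:
```python
from h import *
c=np.load("g6.npy",allow_pickle=True).item(); s=np.load("g5.npy",allow_pickle=True).item()
G=lambda x,y:(180+x/2.5-.3,80+y/2.5-.3)
A=onz(c,G(252,80),.311);D=onz(c,G(259,520),.311);print(A,D,np.degrees(np.arctan2((A-D)[1],(A-D)[0])));print(inpress(A),inpress(D))
# bar
A=onz(c,G(399,214),.282);D=onz(c,G(396,488),.282);print("bar",A,D,np.degrees(np.arctan2((A-D)[1],(A-D)[0])));print(inpress(A),inpress(D))
S=lambda x,y:(345+x/5-.4,220+y/5-.4)
A=onz(s,S(94,95),.311);D=onz(s,S(487,131),.311);print("scene",A,D,np.linalg.norm(A-D),np.degrees(np.arctan2((D-A)[1],(D-A)[0])));print(inpress(A),inpress(D))
# rod ends in wrist
A=onz(c,G(216,30),.172);print("rodend",A,inpress(A))
# wheel bar
A=onz(c,G(20,248),.159);D=onz(c,G(148,300),.159);print("wheel",A,D,(A+D)/2,np.linalg.norm(A-D),np.degrees(np.arctan2((A-D)[1],(A-D)[0])));print(inpress((A+D)/2))
```

```text
[0.60172693 0.32319416 0.311     ] [0.63151302 0.20055849 0.311     ] 103.65180332116344
[0.02503756 0.08408819 0.139     ] [ 0.02250868 -0.04208758  0.139     ]
bar [0.65058483 0.2965577  0.282     ] [0.67408489 0.20893357 0.282     ] 105.01295397211561
[0.06547036 0.04585489 0.11      ] [ 0.06580754 -0.04486516  0.11      ]
scene [0.64358978 0.16193982 0.311     ] [0.59659842 0.32148104 0.311     ] 0.16631773709806735 106.4118409928257
[ 0.02431981 -0.08250997  0.139     ] [0.01964159 0.08374195 0.139     ]
rodend [0.57110973 0.3357373  0.172     ] [-0.00135977  0.10403621  0.        ]
wheel [0.50443362 0.22693725 0.159     ] [0.5631865  0.21808036 0.159     ] [0.53381006 0.2225088  0.159     ] 0.059416709647476786 171.4273199242543
[-0.0663457  0.0040923 -0.013    ]
```

```bash
cat >> h.py <<'E'
def tilt(yawy,t):
    a=np.radians(yawy);t=np.radians(t);px=np.array([np.cos(a),np.sin(a),0]);k=np.array([0,0,1.])
    z=-np.sin(t)*px-np.cos(t)*k; y=np.cos(t)*px-np.sin(t)*k
    return Rot.from_matrix(np.stack([np.cross(y,z),y,z],1))
E
python3 - <<'E'
from h import *
E=np.array([.621,.2413,.311]); R=tilt(14.8,8); u=-R.as_matrix()[:,2]
print(E+.04*u,E-.024*u); plan(E+.04*u,R,3); print(delta(E-.024*u,R))
E
```

```text
[0.62638223 0.24272205 0.35061072] [0.61777066 0.24044677 0.28723357]
[0.002, -0.034, 0.11, 0.015, -0.0, -0.0]
[0.002, -0.029, 0.112, 0.015, -0.0, -0.0]
[0.003, -0.024, 0.113, 0.015, -0.0, -0.0]
(array([ 0.0073, -0.1491,  0.6472]), array([ 0.0458, -0.0001, -0.0007]))
```

```bash
python3 -m pendant '[[[0.002,-0.034,0.11,0.015,0,0],[0.002,-0.03,0.11,0.015,0,0],[0.002,-0.025,0.11,0.015,0,0],[0,0,0,0,0,0]]]' 0.65
python3 - <<'E'
from h import *
E=np.array([.621,.2413,.311]); R=tilt(14.8,8); u=-R.as_matrix()[:,2]
print(delta(E+.04*u,R)); plan(E-.024*u,R,3)
c=imaging.camera("wrist"); cv2.imwrite("pics/i1.png",c["pixels"]); np.save("i1.npy",c,allow_pickle=True)
E
```

```text
time_s: 7.52
eef_pos: [0.6231, 0.2415, 0.3383]
eef_rot: [-0.049, 0.609, 0.789, -0.063]
wrist_force: [0.3, 0.1, 0.3]
opening: 0.351
(array([ 0.0016,  0.0074, -0.0636]), array([-0.0067, -0.0004, -0.0008]))
[0.0, 0.005, 0.085, -0.002, -0.0, -0.0]
[0.0, 0.004, 0.085, -0.002, -0.0, -0.0]
[0.0, 0.004, 0.085, -0.002, -0.0, -0.0]
```

View pics/i1.png

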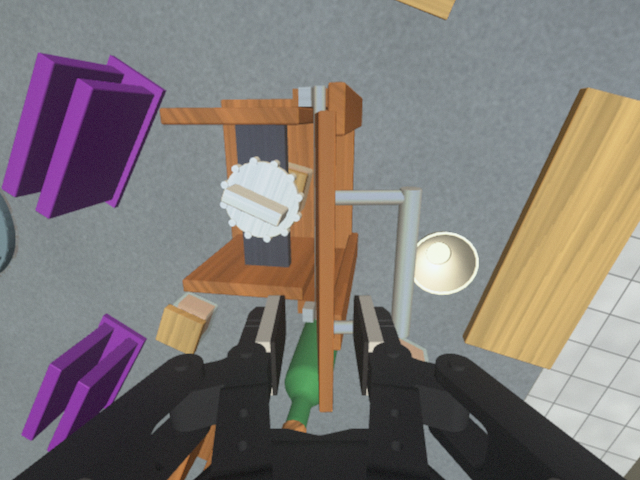

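```bash
python3 -m pendant '[[[0,0.007,0.085,-0.002,0,0],[0,0.006,0.085,-0.002,0,0],[0,0.005,0.075,-0.002,0,0],[0,0,0,0,0,0]]]' 0.65
python3 - <<'E'
from h import *
E=np.array([.621,.2413,.311]); R=tilt(14.8,8); u=-R.as_matrix()[:,2]
print(delta(E-.024*u,R),pose()[2]["wrist_force"])
c=imaging.camera("wrist"); cv2.imwrite("pics/i2.png",c["pixels"]); np.save("i1.npy",c,allow_pickle=True)
E
```

```text
time_s: 8.07
eef_pos: [0.6216, 0.2411, 0.2928]
eef_rot: [-0.04, 0.61, 0.79, -0.052]
wrist_force: [-0.0, -0.7, -0.2]
opening: 0.346
(array([ 0.0016, -0.0157,  0.0301]), array([ 0.0026, -0.0002, -0.0008])) [-0.04720546 -0.72930635 -0.17122706]
```

View pics/i2.png

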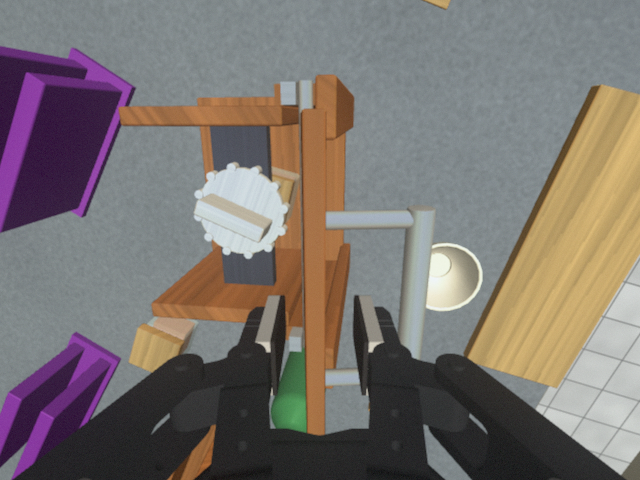

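```bash
python3 -m pendant '[[[0,-0.016,0.03,0.002,0,0],[0,0,0.005,0,0,0]]]' 0.65
python3 -m pendant '[[[0,0,0,0,0,0],[0,0,0,0,0,0],[0,0,0,0,0,0],[0,0,0,0,0,0]]]' 1
python3 - <<'E'
from h import *
c=imaging.camera("wrist"); cv2.imwrite("pics/i3.png",c["pixels"]); np.save("i1.npy",c,allow_pickle=True)
p,r,o=pose();print(p,r.as_matrix()[:,2],o["torque"],o["q"])
E
```

```text
time_s: 8.38
eef_pos: [0.6187, 0.2403, 0.2889]
eef_rot: [-0.041, 0.61, 0.79, -0.053]
wrist_force: [0.4, 0.9, -0.1]
opening: 0.348
time_s: 8.88
eef_pos: [0.6173, 0.2399, 0.2898]
eef_rot: [-0.042, 0.61, 0.79, -0.054]
wrist_force: [-2.3, -0.6, 0.4]
opening: 0.077
[0.61731035 0.23992642 0.28987164] [-0.13214674 -0.03478223 -0.99061972] [-0.22399125  0.87577625  0.0467827 ] [ 0.19597947  0.43539364  1.17331048 -0.0084251   1.66970649 -0.06026155]
```

View pics/i3.png

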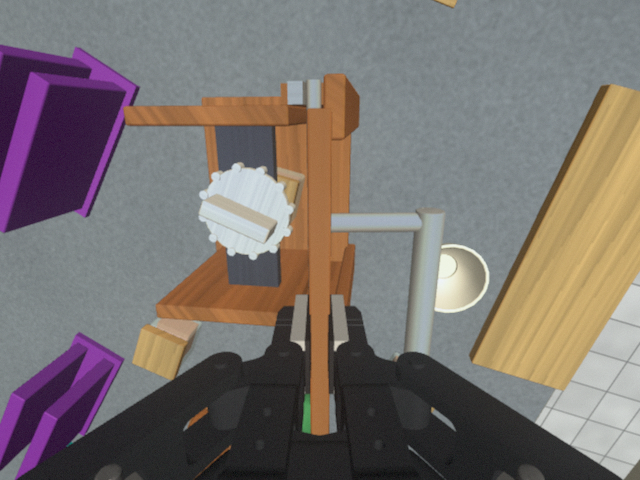

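```bash
python3 -m pendant '[[[0,-0.009,-0.06,0,0,0],[0,-0.012,-0.09,0,0,0],[0,-0.014,-0.1,0,0,0],[0,0,0,0,0,0]]]' 1
python3 - <<'E'
from h import *
c=imaging.camera("scene"); cv2.imwrite("pics/j1.png",cv2.resize(c["pixels"][100:360,270:520],None,fx=2.2,fy=2.2))
p,r,o=pose();print(p,r.as_matrix()[:,2],o["wrist_force"],o["torque"],o["opening"])
E
```

```text
time_s: 9.43
eef_pos: [0.6189, 0.2403, 0.343]
eef_rot: [-0.041, 0.61, 0.79, -0.053]
wrist_force: [0.9, 0.2, -3.4]
opening: 0.081
[0.61846431 0.24020559 0.34152168] [-0.13018654 -0.03387161 -0.99091078] [ 0.52886938  0.3157179  -4.98759894] [ 0.04822365 -0.20300178 -0.05670341] 0.07996964423592627
```

View pics/j1.png

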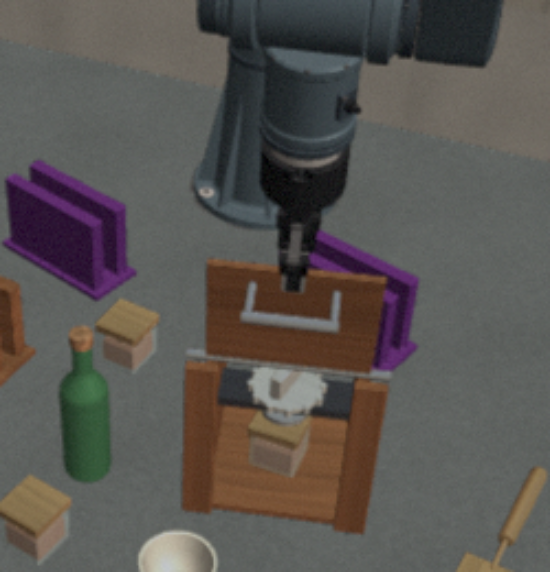

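```bash
python3 -m pendant '[[[0,-0.02,-0.15,0,0,0],[0,-0.02,-0.14,0,0,0],[0,0,0,0,0,0]]]' 1
python3 - <<'E'
from h import *
p,r,o=pose();print(p,o["wrist_force"])
plan((.507,-.238,.39),down(-8.1),11)
E
```

```text
time_s: 9.85
eef_pos: [0.618, 0.2401, 0.3978]
eef_rot: [-0.043, 0.61, 0.79, -0.055]
wrist_force: [0.5, 0.4, -3.0]
opening: 0.076
[0.61801923 0.24009279 0.39782905] [ 0.52703457  0.43097414 -3.01161142]
[-0.197, -0.102, 0.018, -0.004, 0.001, 0.011]
[-0.201, -0.095, 0.016, -0.004, 0.001, 0.011]
[-0.204, -0.088, 0.014, -0.004, 0.001, 0.011]
[-0.208, -0.081, 0.013, -0.004, 0.001, 0.011]
[-0.21, -0.074, 0.011, -0.004, 0.001, 0.011]
[-0.213, -0.066, 0.01, -0.004, 0.001, 0.011]
[-0.215, -0.058, 0.009, -0.004, 0.001, 0.011]
[-0.217, -0.051, 0.007, -0.004, 0.001, 0.011]
[-0.219, -0.043, 0.006, -0.004, 0.001, 0.011]
[-0.22, -0.035, 0.005, -0.004, 0.001, 0.011]
[-0.221, -0.027, 0.004, -0.004, 0.001, 0.011]
```

```bash
python3 -m pendant '[[[-0.1,-0.05,0.008,-0.004,0.001,0.011],[-0.2,-0.095,0.015,-0.004,0.001,0.011],[-0.205,-0.09,0.014,-0.004,0.001,0.011],[-0.21,-0.08,0.013,-0.004,0.001,0.011],[-0.21,-0.075,0.011,-0.004,0.001,0.011],[-0.21,-0.065,0.01,-0.004,0.001,0.011],[-0.215,-0.06,0.009,-0.004,0.001,0.011],[-0.215,-0.05,0.007,-0.004,0.001,0.011],[-0.22,-0.045,0.006,-0.004,0.001,0.011],[-0.22,-0.035,0.005,-0.004,0.001,0.011],[-0.2,-0.027,0.004,-0.004,0.001,0.011],[0,0,0,0,0,0]]]' 1
python3 - <<'E'
from h import *
p,r,o=pose();print(p,o["wrist_force"],o["opening"])
plan((.507,-.238,.39),down(-8.1),2)
E
```

```text
time_s: 11.35
eef_pos: [0.5032, -0.223, 0.36]
eef_rot: [-0.015, 0.754, 0.657, -0.004]
wrist_force: [0.6, 0.6, -4.3]
opening: 0.077
[ 0.50321452 -0.2230174   0.36000784] [ 0.57961087  0.64174585 -4.30208853] 0.07691935827831609
[-0.035, 0.012, -0.076, -0.004, -0.002, 0.001]
[-0.035, 0.014, -0.075, -0.004, -0.002, 0.001]
```

```bash
python3 -m pendant '[[[-0.035,0.012,0.005,-0.004,-0.002,0.001],[-0.035,0.014,0.005,-0.004,-0.002,0.001],[0,0,0,0,0,0]]]' 1
python3 - <<'E'
from h import *
p,r,o=pose();print(p,o["wrist_force"],o["opening"])
print(delta((.507,-.238,.355),down(-8.1)))
c=imaging.camera("scene"); cv2.imwrite("pics/k1.png",cv2.resize(c["pixels"][80:300,160:380],None,fx=2.6,fy=2.6))
c=imaging.camera("top"); cv2.imwrite("pics/k2.png",cv2.resize(c["pixels"][180:320,320:500],None,fx=4,fy=4))
c=imaging.camera("wrist"); cv2.imwrite("pics/k3.png",c["pixels"]); np.save("k3.npy",c,allow_pickle=True)
E
```

```text
time_s: 11.72
eef_pos: [0.5064, -0.2363, 0.3547]
eef_rot: [-0.002, 0.755, 0.656, -0.0]
wrist_force: [-0.0, 0.2, -2.9]
opening: 0.077
[ 0.50639127 -0.23629015  0.35474974] [-0.03152128  0.23278608 -2.94833348] 0.07732669551818303
(array([-0.008 ,  0.0042, -0.0013]), array([-0.0013, -0.0008,  0.0001]))
```

View pics/k1.png

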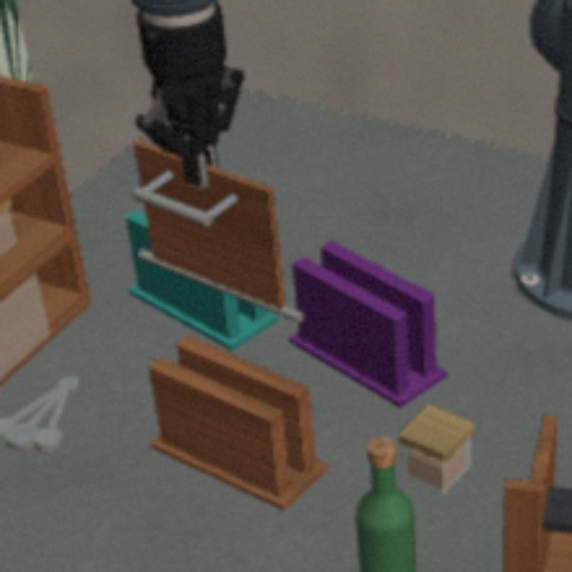

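View pics/k3.png

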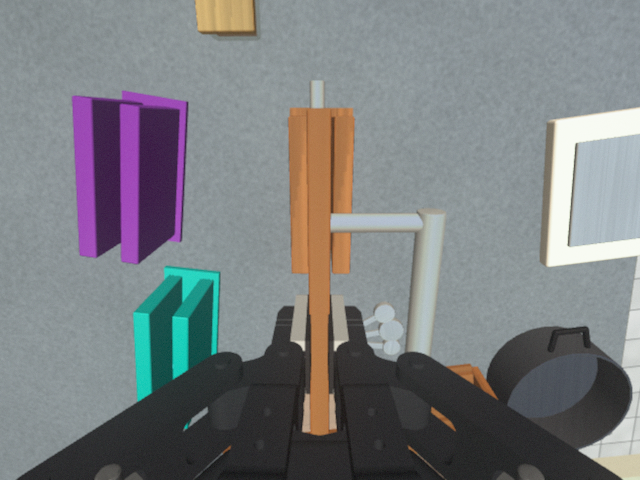

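```bash
python3 -m pendant '[[[-0.004,0.002,0.15,-0.001,0,0],[-0.004,0.002,0.2,0,0,0],[0,0,0.14,0,0,0],[0,0,0,0,0,0]]]' 1
python3 - <<'E'
from h import *
p,r,o=pose();print(p,o["wrist_force"],o["opening"])
print(delta((.507,-.238,.132),down(-8.1)))
c=imaging.camera("scene"); cv2.imwrite("pics/l1.png",cv2.resize(c["pixels"][130:300,190:330],None,fx=3.5,fy=3.5))
c=imaging.camera("wrist"); cv2.imwrite("pics/l3.png",c["pixels"])
E
```

```text
time_s: 12.38
eef_pos: [0.5086, -0.2364, 0.257]
eef_rot: [0.001, 0.754, 0.657, 0.001]
wrist_force: [-0.1, 0.0, -3.2]
opening: 0.076
[ 0.50861565 -0.23644257  0.25698575] [-0.11667316  0.04448286 -3.15181963] 0.07595554750165193
(array([-0.0092, -0.0089,  0.6249]), array([ 0.001 , -0.0002,  0.0012]))
```

View pics/l1.png

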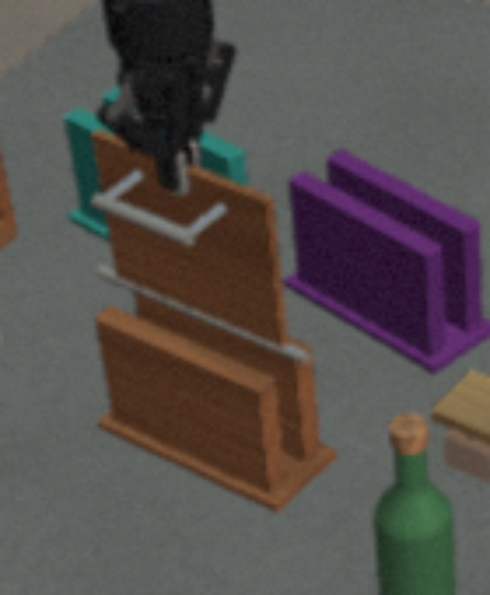

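View pics/l3.png

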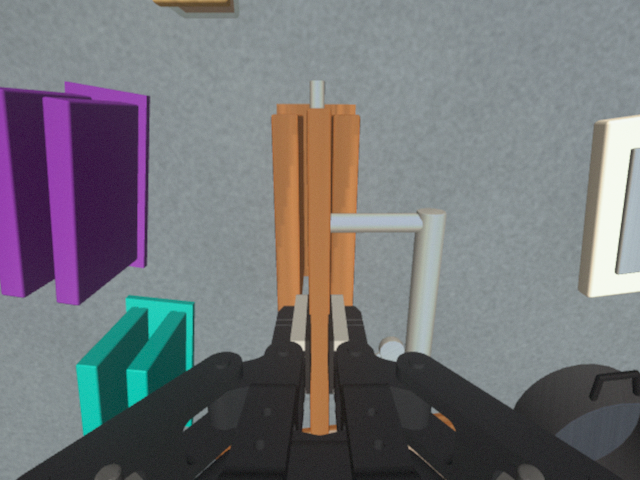

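```bash
python3 -m pendant '[[[-0.005,-0.009,0.03,0.001,0,0.001],[0,0,0.12,0,0,0],[0,0,0.15,0,0,0],[0,0,0.13,0,0,0],[0,0,0,0,0,0]]]' 1
python3 - <<'E'
from h import *
p,r,o=pose();print(p,o["wrist_force"],o["opening"])
print(delta((.507,-.238,.132),down(-8.1)))
c=imaging.camera("wrist"); cv2.imwrite("pics/l4.png",c["pixels"])
E
```

```text
time_s: 13.1
eef_pos: [0.5125, -0.2419, 0.1798]
eef_rot: [0.009, 0.755, 0.655, 0.002]
wrist_force: [0.0, 1.0, -3.6]
opening: 0.075
[ 0.51254838 -0.24190923  0.17976988] [ 0.04517892  0.97013839 -3.615183  ] 0.07493166114197565
(array([ 0.0176, -0.0341,  0.2382]), array([0.0052, 0.0029, 0.0001]))
```

View pics/l4.png

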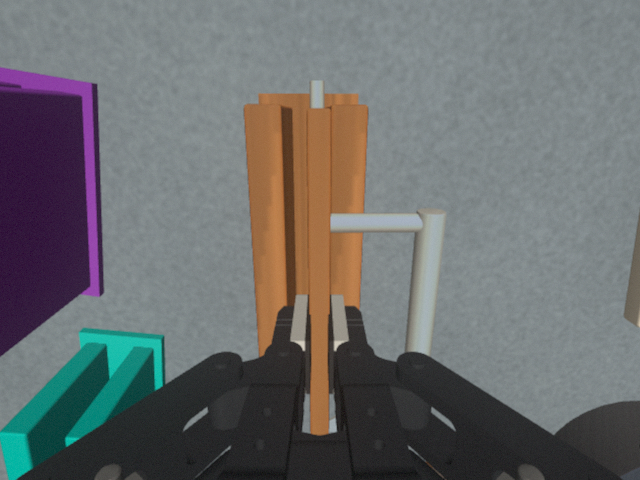

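```bash
python3 -m pendant '[[[0.018,-0.034,0,0.005,0.003,0],[0,-0.005,0.06,0,0,0],[0,-0.01,0.08,0.001,0,0],[0,0,0,0,0,0]]]' 1
python3 - <<'E'
from h import *
p,r,o=pose();print(p,o["wrist_force"],o["opening"])
print(delta((.507,-.238,.132),down(-8.1)))
E
```

```text
time_s: 13.65
eef_pos: [0.5057, -0.2388, 0.1555]
eef_rot: [0.003, 0.755, 0.656, 0.0]
wrist_force: [-0.1, -0.3, -2.9]
opening: 0.079
[ 0.50569555 -0.238803    0.15547779] [-0.11058797 -0.32786176 -2.94670622] 0.07940726446766831
(array([0.0053, 0.0053, 0.1174]), array([0.0015, 0.0012, 0.0001]))
```

```bash
python3 -m pendant '[[[0.005,0.003,0.05,0.001,0.001,0],[0,-0.003,0.045,0,0,0],[0,0,0.02,0,0,0],[0,0,0,0,0,0]]]' 1
python3 - <<'E'
from h import *
p,r,o=pose();print(p,o["wrist_force"],o["opening"])
print(delta((.507,-.238,.132),down(-8.1)))
c=imaging.camera("wrist"); cv2.imwrite("pics/l5.png",c["pixels"])
c=imaging.camera("scene"); cv2.imwrite("pics/l6.png",cv2.resize(c["pixels"][130:300,190:330],None,fx=3.5,fy=3.5))
E
```

```text
time_s: 14.15
eef_pos: [0.5072, -0.2389, 0.1327]
eef_rot: [0.002, 0.755, 0.656, 0.001]
wrist_force: [-0.3, 1.2, -2.1]
opening: 0.077
[ 0.5071954  -0.238936    0.13270126] [-0.32488364  1.19594745 -2.09140973] 0.07748984729202989
(array([ 0.0045, -0.0016,  0.0035]), array([0.0013, 0.0007, 0.0001]))
```

View pics/l5.png

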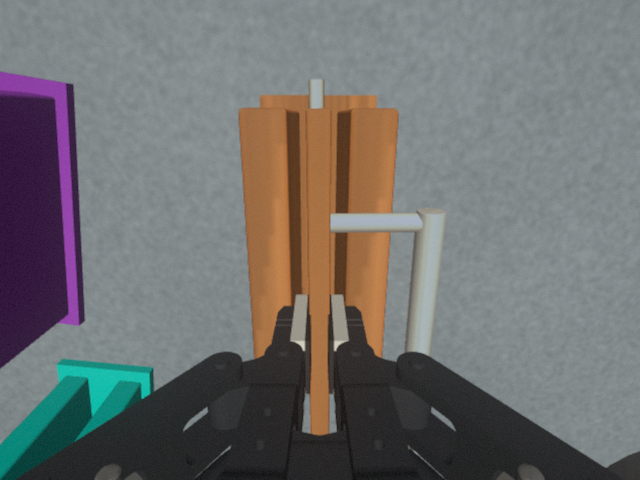

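View pics/l6.png

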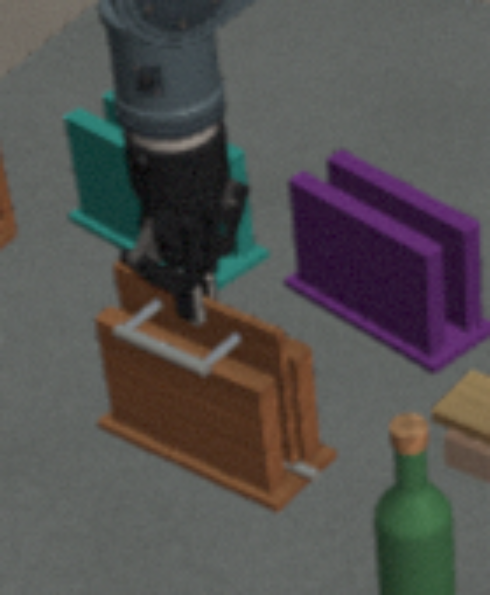

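```bash
python3 -m pendant '[[[0,0,0.025,0,0,0],[0,0,0.025,0,0,0],[0,0,0.01,0,0,0]]]' 1
```

```text
time_s: 14.62
eef_pos: [0.512, -0.2398, 0.1326]
eef_rot: [0.007, 0.755, 0.656, 0.003]
wrist_force: [-6.8, 0.8, 5.8]
opening: 0.074
```

On the floor (z force changed by about +9 N). Releasing with limited opening.

```bash
python3 -m pendant '[[[0,0,0,0,0,0],[0,0,0,0,0,0],[0,0,0,0,0,0]]]' 0.72
python3 - <<'E'
from h import *
p,r,o=pose();print(p,o["wrist_force"],o["opening"])
c=imaging.camera("wrist"); cv2.imwrite("pics/m5.png",c["pixels"])
E
```

```text
time_s: 15.0
eef_pos: [0.5131, -0.2406, 0.1336]
eef_rot: [0.009, 0.755, 0.656, 0.003]
wrist_force: [-1.2, 0.0, 0.1]
opening: 0.28
[ 0.51305275 -0.24057732  0.13361679] [-1.15504198  0.03336559  0.06035363] 0.27986321444936285
```

View pics/m5.png

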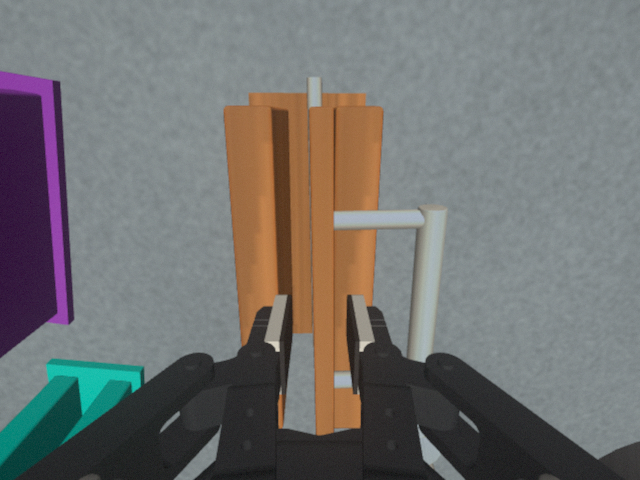

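```bash
python3 -m pendant '[[[0,0,-0.15,-0.002,0,0],[0,0,-0.25,0,0,0],[0,0,-0.3,0,0,0],[0,0,-0.3,0,0,0],[0,0,-0.2,0,0,0],[0,0,0,0,0,0]]]' 0.72
python3 - <<'E'
from h import *
p,r,o=pose();print(p,o["wrist_force"],o["opening"],o["q"])
c=imaging.camera("wrist"); cv2.imwrite("pics/n5.png",c["pixels"])
c=imaging.camera("scene"); cv2.imwrite("pics/n6.png",cv2.resize(c["pixels"][130:300,190:330],None,fx=3.5,fy=3.5))
E
```

```text
time_s: 15.8
eef_pos: [0.5073, -0.2383, 0.3785]
eef_rot: [0.009, 0.755, 0.656, 0.005]
wrist_force: [0.0, 0.0, -1.2]
opening: 0.281
[ 0.50730174 -0.23832422  0.3784528 ] [ 0.00832124  0.03781731 -1.19289272] 0.2806164371797518 [-0.6543058   0.05112049  1.45822954  0.00579022  1.61215693 -0.51354113]
```

View pics/n6.png

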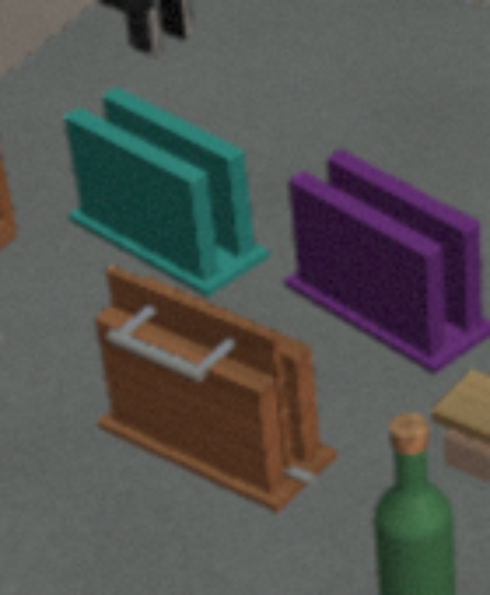

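View pics/n5.png

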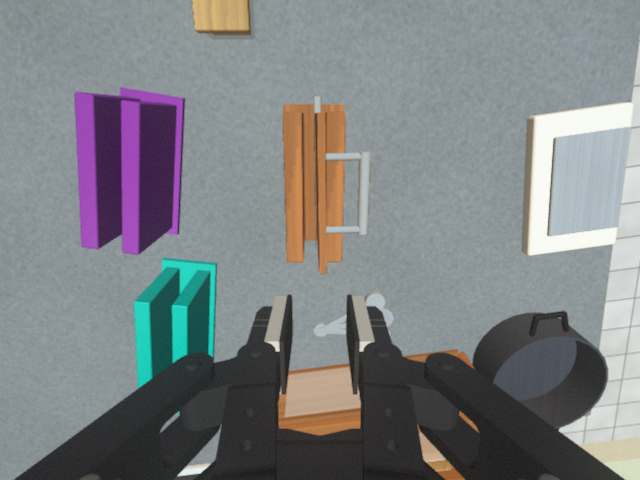

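Run:
```python
from h import *
plan((.532,.220,.34),down(81.4),10)
```

```text
[0.228, -0.019, 0.016, 0.0, 0.0, -0.05]
[0.229, 0.016, 0.017, 0.0, 0.0, -0.05]
[0.223, 0.052, 0.017, 0.0, 0.0, -0.05]
[0.212, 0.086, 0.017, 0.0, 0.0, -0.05]
[0.196, 0.118, 0.017, 0.0, 0.0, -0.05]
[0.176, 0.147, 0.017, 0.0, 0.0, -0.05]
[0.151, 0.172, 0.017, 0.0, 0.0, -0.05]
[0.122, 0.194, 0.017, 0.0, 0.0, -0.05]
[0.09, 0.21, 0.017, 0.0, 0.0, -0.05]
[0.057, 0.222, 0.017, 0.0, 0.0, -0.05]
```

```bash
python3 -m pendant '[[[0.23,-0.02,0,-0.001,0,-0.05],[0.23,0.015,0,-0.001,0,-0.05],[0.225,0.05,0,-0.001,0,-0.05],[0.21,0.085,0.01,0,0,-0.05],[0.195,0.12,0.01,0,0,-0.05],[0.175,0.145,0.015,0,0,-0.05],[0.15,0.17,0.02,0,0,-0.05],[0.12,0.195,0.03,0,0,-0.05],[0.09,0.21,0.03,0,0,-0.05],[0.055,0.22,0.03,0,0,-0.05],[0,0,0,0,0,0]]]' 0
python3 - <<'E'
from h import *
p,r,o=pose();print(p,o["q"])
print(delta((.532,.22,.30),down(81.4)))
c=imaging.camera("wrist"); cv2.imwrite("pics/o5.png",c["pixels"]);np.save("o5.npy",c,allow_pickle=True)
E
```

```text
time_s: 17.27
eef_pos: [0.511, 0.2337, 0.3156]
eef_rot: [-0.011, 0.046, 0.999, 0.002]
wrist_force: [-0.7, -0.8, -1.0]
opening: 1.003
[0.51095674 0.23371473 0.31559387] [ 0.21272148  0.10567236  1.52224719  0.00870238  1.53317202 -1.26629051]
(array([-0.1127, -0.0588,  0.0755]), array([ 0.0006, -0.0068,  0.0184]))
```

View pics/o5.png

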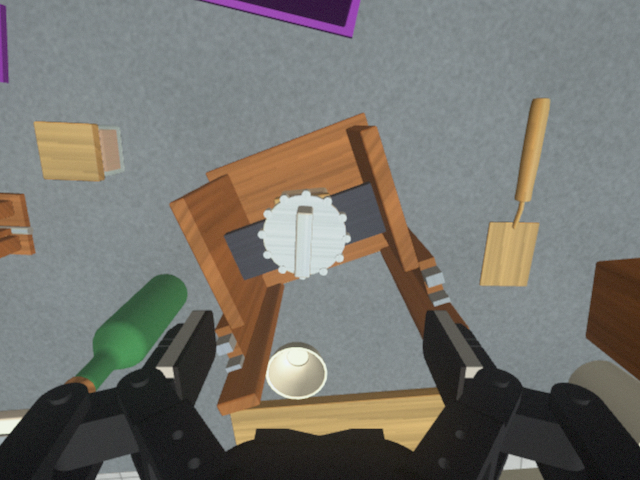

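Run:
```python
import cv2
t=cv2.imread("pics/o5.png")
cv2.imwrite("pics/o6.png",cv2.resize(t[180:290,250:360],None,fx=5,fy=5,interpolation=cv2.INTER_CUBIC))
```

```text
(no output)
```

View pics/o6.png

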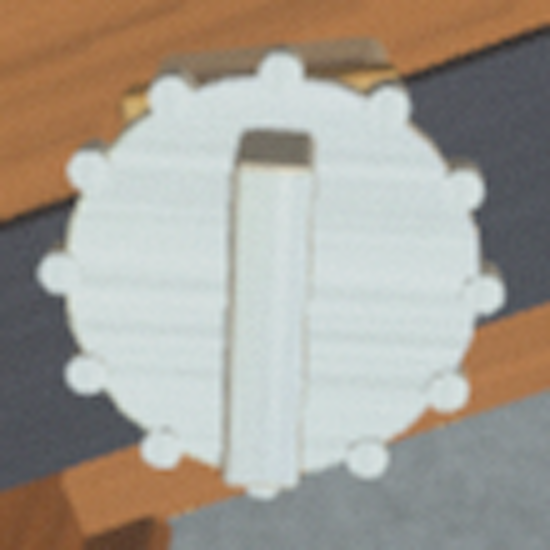

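Run:
```python
from h import *
c=np.load("o5.npy",allow_pickle=True).item()
G=lambda x,y:(250+x/5-.4,180+y/5-.4)
A=onz(c,G(276,165),.159);D=onz(c,G(262,485),.159);print(A,D,(A+D)/2,np.linalg.norm(A-D),np.degrees(np.arctan2((D-A)[1],(D-A)[0])))
for z in(.129,):
  L=[onz(c,G(*q),z) for q in[(72,275),(480,275),(275,76),(268,483)]];print((L[0]+L[1])/2,(L[2]+L[3])/2,np.linalg.norm(L[0]-L[1]),np.linalg.norm(L[2]-L[3]))
C=(A+D)/2; Y=np.degrees(np.arctan2((D-A)[1],(D-A)[0]))+90
print(Y); plan((C[0],C[1],.25),down(Y),2); print(delta((C[0],C[1],.136),down(Y)))
```

```text
[0.50209048 0.22354884 0.159     ] [0.56027764 0.21491342 0.159     ] [0.53118406 0.21923113 0.159     ] 0.0588244522663997 -8.441522778132938
[0.5303773 0.2195485 0.129    ] [0.53259186 0.21842031 0.129     ] 0.0773998976021277 0.08092382133655529
81.55847722186707
[-0.056, -0.028, 0.163, 0.0, -0.003, 0.008]
[-0.055, -0.026, 0.164, 0.0, -0.003, 0.008]
(array([-0.1248, -0.0569,  0.8958]), array([ 0.0003, -0.0068,  0.0166]))
```

```bash
python3 -m pendant '[[[-0.056,-0.028,0.15,0,-0.003,0.008],[-0.055,-0.026,0.1,0,-0.003,0.008],[0,0,0,0,0,0]]]' 0
python3 - <<'E'
from h import *
print(delta((.5313,.219,.137),down(81.5)),pose()[2]["torque"])
E
```

```text
time_s: 17.7
eef_pos: [0.5306, 0.2157, 0.2611]
eef_rot: [-0.003, 0.076, 0.997, -0.001]
wrist_force: [-0.4, -0.0, 1.3]
opening: 0.998
(array([-0.0048,  0.0182,  0.6203]), array([-0.0006, -0.002 , -0.0015])) [-0.01091813  0.00200024 -0.01141642]
```

```bash
python3 -m pendant '[[[-0.002,0.009,0.2,0,-0.001,-0.001],[-0.002,0.009,0.2,0,-0.001,-0.001],[0,0,0.1,0,0,0],[0,0,0,0,0,0]]]' 0
python3 - <<'E'
from h import *
print(delta((.5313,.219,.137),down(81.5)),pose()[2]["torque"])
E
```

```text
time_s: 18.2
eef_pos: [0.5326, 0.2161, 0.1615]
eef_rot: [0.001, 0.076, 0.997, -0.001]
wrist_force: [0.7, -0.3, 0.6]
opening: 1.001
(array([0.0087, 0.0134, 0.1223]), array([-0.0005,  0.0006, -0.0013])) [-0.04038546  0.03463244 -0.01412374]
```

```bash
python3 -m pendant '[[[0.008,0.015,0.04,0,0,-0.001],[0.002,0.003,0.06,0,0,0],[0,0,0.02,0,0,0],[0,0,0,0,0,0]]]' 0
python3 - <<'E'
from h import *
print(delta((.5313,.219,.137),down(81.5)),pose()[2]["torque"])
c=imaging.camera("wrist"); cv2.imwrite("pics/p1.png",c["pixels"])
E
```

```text
time_s: 18.7
eef_pos: [0.5331, 0.2202, 0.1397]
eef_rot: [0.003, 0.075, 0.997, -0.0]
wrist_force: [-0.0, 0.7, 0.8]
opening: 0.998
(array([ 0.0082, -0.0073,  0.0132]), array([ 0.0001,  0.0022, -0.0005])) [ 0.02008948 -0.02742997  0.02948045]
```

View pics/p1.png

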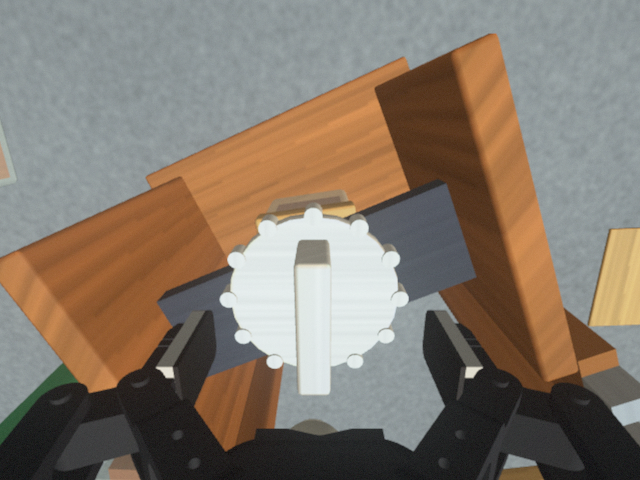

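```bash
python3 -m pendant '[[[0.008,-0.006,0,0,0.002,0],[0,0,0,0,0,0],[0,0,0,0,0,0],[0,0,0,0,0,0],[0,0,0,0,0,0]]]' 1
python3 - <<'E'
from h import *
print(delta((.5313,.219,.137),down(81.5)),pose()[2]["torque"])
E
```

```text
time_s: 19.38
eef_pos: [0.5317, 0.2179, 0.141]
eef_rot: [0.001, 0.075, 0.997, -0.001]
wrist_force: [-0.8, 0.6, -0.2]
opening: 0.147
(array([0.0028, 0.0051, 0.0199]), array([-0.0006,  0.0004, -0.0004])) [0.32107343 0.09779696 0.12851413]
```

```bash
cat > w.py <<'E'
from h import *
p,r,o=pose(); y=r.as_matrix()[:,1]; Y=np.degrees(np.arctan2(y[1],y[0])); print("yaw",Y,"wheel",round(np.radians(14.8-(Y-90)),3),"torque",o["torque"],"F",o["wrist_force"])
print(delta((.5313,.219,.140),down(Y)),o["opening"],o["q"][5])
E
python3 -m pendant '[[[0,0,0,0,0,0.03],[0,0,0,0,0,0.05],[0,0,0,0,0,0.05]]]' 1; python3 w.py
```

```text
time_s: 19.75
eef_pos: [0.5317, 0.2178, 0.141]
eef_rot: [0.001, 0.28, 0.96, -0.001]
wrist_force: [-0.3, -1.4, 0.8]
opening: 0.15
yaw 57.435564381749046 wheel 0.827 torque [-0.04705788  0.06927099  0.26874485] F [-0.3264543  -1.42339895  0.80085866]
(array([0.0049, 0.0039, 0.0051]), array([-0.0005,  0.0008,  0.    ])) 0.15005400564348895 -0.8174308449903158
```

```bash
python3 -m pendant '[[[0.002,0.002,0,0,0,0.05],[0.002,0.002,0,0,0,0.05],[0,0,0,0,0,0.05],[0,0,0,0,0,0.05]]]' 1; python3 w.py
python3 -m pendant '[[[0,0,0,0,0,0.05],[0,0,0,0,0,0.05],[0,0,0,0,0,0.05]]]' 1; python3 w.py
```

```text
time_s: 20.25
eef_pos: [0.5316, 0.2177, 0.141]
eef_rot: [0.002, 0.571, 0.821, -0.002]
wrist_force: [-1.3, -1.2, 0.2]
opening: 0.145
yaw 20.32683456804352 wheel 1.474 torque [-0.04399786  0.02724811  0.29258173] F [-1.26950263 -1.22169658  0.16003061]
(array([0.0068, 0.0009, 0.0051]), array([-0.0002,  0.0017,  0.    ])) 0.14546714744135697 -0.16748730250439295
time_s: 20.62
eef_pos: [0.5315, 0.2176, 0.141]
eef_rot: [0.002, 0.752, 0.659, -0.001]
wrist_force: [-0.3, -0.7, 0.5]
opening: 0.15
yaw -7.496413154453458 wheel 1.96 torque [-0.07585049  0.14931879  0.31775068] F [-0.34330211 -0.72162038  0.47268845]
(array([ 0.0067, -0.0016,  0.005 ]), array([ 0.0006,  0.0017, -0.    ])) 0.14967472577308363 0.31850818027569094
```

```bash
python3 -m pendant '[[[0,0,0,0,0,0.05],[0,0,0,0,0,0.05],[0,0,0,0,0,0.05]]]' 1; python3 w.py
python3 -m pendant '[[[0,0,0,0,0,0.05],[0,0,0,0,0,0.05]]]' 1; python3 w.py
```

```text
time_s: 21.0
eef_pos: [0.5313, 0.2177, 0.141]
eef_rot: [0.003, 0.888, 0.459, -0.001]
wrist_force: [-0.7, -1.6, 1.0]
opening: 0.148
yaw -35.29283681025424 wheel 2.445 torque [-0.04631774  0.11138132  0.45135264] F [-0.65610795 -1.55391848  1.04201532]
(array([ 0.0055, -0.0038,  0.005 ]), array([ 0.0013,  0.0014, -0.    ])) 0.14811200952059275 0.8041282723500093
time_s: 21.25
eef_pos: [0.5312, 0.2178, 0.141]
eef_rot: [0.003, 0.951, 0.311, -0.001]
wrist_force: [-0.4, -0.8, 1.1]
opening: 0.146
yaw -53.80147887339686 wheel 2.768 torque [0.02319767 0.11156557 0.49517213] F [-0.44408758 -0.79796382  1.10961647]
(array([ 0.0041, -0.0047,  0.0048]), array([ 0.0018,  0.001 , -0.    ])) 0.14564570746134783 1.1276081985077535
```

```bash
python3 -m pendant '[[[0,0,0,0,0,0.03],[0,0,0,0,0,0.025],[0,0,0,0,0,0]]]' 1; python3 w.py
python3 -m pendant '[[[0,0,0,0,0,0],[0,0,0,0,0,0],[0,0,0,0,0,0],[0,0,0,0,0,0]]]' 0.3; python3 w.py
```

```text
time_s: 21.62
eef_pos: [0.5312, 0.2178, 0.141]
eef_rot: [0.003, 0.974, 0.226, -0.0]
wrist_force: [-0.4, -1.6, 0.4]
opening: 0.142
yaw -63.93407272162565 wheel 2.945 torque [-0.06121485  0.12634082  0.13021929] F [-0.37271881 -1.58363529  0.43610953]
(array([ 0.0031, -0.0052,  0.005 ]), array([ 0.0021,  0.0006, -0.    ])) 0.14224819000431843 1.3049260734896024
time_s: 22.12
eef_pos: [0.5313, 0.2182, 0.1409]
eef_rot: [0.003, 0.974, 0.227, -0.0]
wrist_force: [0.3, 0.8, 0.1]
opening: 0.696
yaw -63.792109446485114 wheel 2.942 torque [-0.00309365  0.01850838 -0.00694909] F [0.28963605 0.82440969 0.06263176]
(array([ 0.0018, -0.0036,  0.0047]), array([ 0.0018,  0.0004, -0.    ])) 0.6963861330854448 1.3023077340825526
```

Released. Raising clear and checking everything.

```bash
python3 -m pendant '[[[0,0,-0.1,0,0,0],[0,0,-0.2,0,0,0],[0,0,-0.3,0,0,0],[0,0,-0.3,0,0,0],[0,0,-0.1,0,0,0],[0,0,0,0,0,0],[0,0,0,0,0,0]]]' 0.3
python3 - <<'E'
from h import *
c=imaging.camera("wrist"); cv2.imwrite("pics/q1.png",c["pixels"]);np.save("q1.npy",c,allow_pickle=True)
c=imaging.camera("scene"); cv2.imwrite("pics/q2.png",c["pixels"])
c=imaging.camera("top"); cv2.imwrite("pics/q3.png",c["pixels"])
E
```

```text
time_s: 23.0
eef_pos: [0.53, 0.2192, 0.345]
eef_rot: [0.003, 0.974, 0.227, -0.002]
wrist_force: [-0.6, 0.4, -0.4]
opening: 0.699
```

View pics/q1.png

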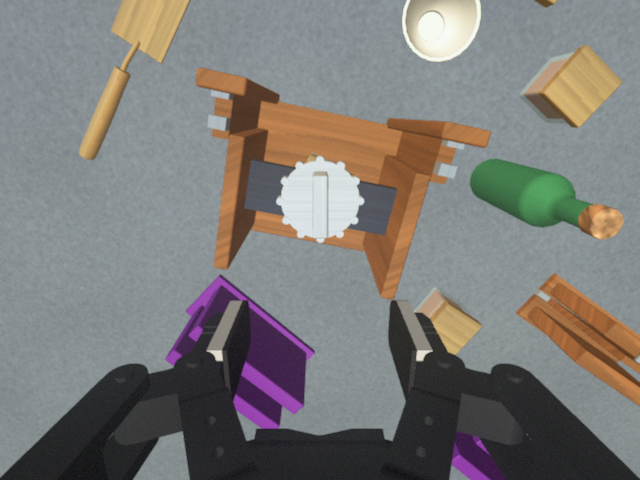

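View pics/q2.png

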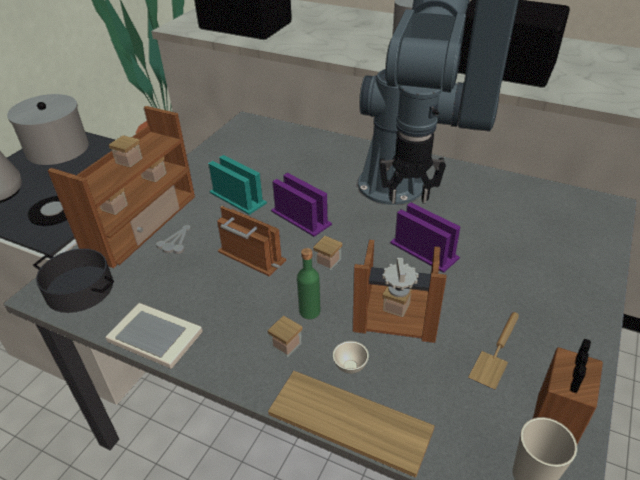

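Run:
```python
from h import *
c=np.load("q1.npy",allow_pickle=True).item()
A=onz(c,(320.5,178),.159);D=onz(c,(320,238),.159);a=np.degrees(np.arctan2((A-D)[1],(A-D)[0]));print(np.linalg.norm(A-D),(A+D)/2,a,[np.radians(14.8-x) for x in(a,a-180)])
a=cv2.imread("pics/a_scene.png").astype(int);b=cv2.imread("pics/q2.png").astype(int)
d=(np.abs(a-b).sum(2)>60).astype(np.uint8);n,_,st,ce=cv2.connectedComponentsWithStats(d)
print([(s[:5].tolist()) for s in st[1:] if s[4]>25])
```

```text
0.05711688873533792 [0.53065771 0.21814793 0.159     ] 25.80740814850002 [np.float64(-0.19211551430217827), np.float64(2.949477139287615)]
[[170, 0, 142, 119, 5546], [331, 0, 188, 204, 19699], [386, 71, 10, 16, 71], [408, 93, 8, 20, 80], [405, 103, 5, 15, 29], [405, 118, 6, 12, 40], [387, 144, 8, 14, 47], [382, 158, 11, 5, 28], [220, 206, 49, 33, 402], [368, 230, 70, 59, 2735], [388, 286, 20, 10, 99]]
```

The wheel stands at 2.95 rad. Image changes are limited to the arm, the cover, the stand and the press, so no bystander moved. Handing in.

```bash
python3 -c "
from bench import ctrl; print(ctrl.hand_in())"
```

```text
the job is handed in; nothing more can be done
None
```

The job is done and handed in at about 23 s, with no verdict reported.

- **Cover opened:** I swung it up by its bar handle until it leaned on the rests. I let go, and the pictures showed it staying there.
- **Cover in the stand:** I took it by the bare top edge, lifted it out of the cradles and stood it rod down in the teak stand. It leans slightly against the rear board.
- **Wheel wound:** I turned it clockwise from about 0.41 to 2.95 rad. Resistance climbed from about 0.3 to 0.5 N m after contact at about 2.0. That puts the spring at about 7.6 mm by calculation, past the 4.5 mm needed and short of solid. After letting go, the bar still read 2.95 rad in the wrist picture.

**Last checks:** Comparing the first and last scene pictures, only the arm, cover, stand and press areas changed, so the bystanders did not move. In the readings I took, wrist forces stayed below about 10 N.

**Deviations:**
- The measured swing radius ran about 5 mm over nominal, so the rod may have risen slightly in its cradles. It was seated again when released.
- The arm drifted up to 7 mm while lowering the cover into the slot. I corrected that before it went fully in.

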